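# Stand the bud vases on their matching display tiles

### The job

Stand each of the four bud vases upright in the middle of the display tile that matches it in both colour (white or charcoal) and shape (round or square), with the square vases turned square to their tiles. They are breakable: set them down rather than dropping them, knock none over, and leave the terracotta bowl and the amber jar where they are.

Things in the scene. Friction and masses are not known exactly. Their poses are not given: they have to be found in the camera images.
- vase_white_round_center (a point): loose white ceramic bud vase, round: body 46 mm in diameter (straight-sided from 6 to 50 mm up), 80 mm tall in all, with a narrow round neck and rim up to 36 mm across; 0.17 to 0.38 kg. The point is on its upright axis half-way up, 40 mm above its foot; z is up the axis. All vases start upright on the bench.
- vase_white_square_center (a point): loose white ceramic bud vase, square: body 44 x 44 mm (flat upright sides along its own x and y axes, up to 58 mm), 80 mm tall in all, with a narrow round neck and rim up to 36 mm across; 0.17 to 0.38 kg. The point is on its upright axis half-way up, 40 mm above its foot; z is up the axis. All vases start upright on the bench.
- vase_charcoal_round_center (a point): loose charcoal ceramic bud vase, round: body 46 mm in diameter (straight-sided from 6 to 50 mm up), 80 mm tall in all, with a narrow round neck and rim up to 36 mm across; 0.17 to 0.38 kg. The point is on its upright axis half-way up, 40 mm above its foot; z is up the axis. All vases start upright on the bench.
- vase_charcoal_square_center (a point): loose charcoal ceramic bud vase, square: body 44 x 44 mm (flat upright sides along its own x and y axes, up to 58 mm), 80 mm tall in all, with a narrow round neck and rim up to 36 mm across; 0.17 to 0.38 kg. The point is on its upright axis half-way up, 40 mm above its foot; z is up the axis. All vases start upright on the bench.
- tile_white_round_top (a point): fixed white round display tile, 80 mm in diameter, 5 mm thick, flat, with a thin charcoal round outline (58 mm across) painted round the spot for the vase's foot; bench height 0. The point is the centre of its top, 5 mm above the bench.
- tile_white_square_top (a point): fixed white square display tile, 76 x 76 mm, sides along its own x and y axes, 5 mm thick, flat, with a thin charcoal square outline (56 mm across) painted round the spot for the vase's foot; bench height 0. The point is the centre of its top, 5 mm above the bench.
- tile_charcoal_round_top (a point): fixed charcoal round display tile, 80 mm in diameter, 5 mm thick, flat, with a thin white round outline (58 mm across) painted round the spot for the vase's foot; bench height 0. The point is the centre of its top, 5 mm above the bench.
- tile_charcoal_square_top (a point): fixed charcoal square display tile, 76 x 76 mm, sides along its own x and y axes, 5 mm thick, flat, with a thin white square outline (56 mm across) painted round the spot for the vase's foot; bench height 0. The point is the centre of its top, 5 mm above the bench.
- bowl: bystander: loose terracotta bowl, 90 mm across, 40 mm high, at the far side of the work; origin at the centre of its underside
- jar: bystander: loose amber glass jar with black lid, 52 mm in diameter, 70 mm high, at the far side of the work; origin at the centre of its underside
Not all that is in view belongs to the job. What is shaped like the part that bears vase_white_square_center but yellow is not meant.

How it is judged:
By the outcome, as a careful person would: the job done as asked, in the order asked, and still so for the second after the job is handed in, with the robot touching nothing.
It also fails if it takes over 112 s, if anything falls off the work surface, if the arm or the gripper's body presses on something with over 40 N, if the wrist force passes 120 N, or if a joint passes its speed limit or range.

### The arm

A 6-joint arm with a two-finger parallel gripper is mounted at the origin on the work surface. World frame = base frame: x ahead of the robot, y to its left, z up, the work surface at z = 0. Lengths are in m, angles in rad, forces in N, time in s.
With the tool pointing down it reaches from about 0.35 to 0.85 m from the base axis. Payload 8.1 kg.
Tool frame: the origin (TCP) lies at the very end of the fingers, on their centre line; the grasp point (between the pads) lies 19 mm behind it (bot.grip_depth is the z of the grasp point in the tool frame, in m); z points along the fingers, x is the direction in which the jaws open and shut, and the axes are right-handed (so a half turn about z gives the same grasp; the last joint's range is limited). The gripper opens to 85 mm and grips with 20 to 120 N. Pads are 22 mm wide; open, the fingers measure 114 mm over their backs; the gripper's body (76 mm by 85 mm) begins 54 mm behind the grasp point. The pads swing forward as they close: fully open they stand 13 mm farther back than shut.
Start: joints at [-1.229, 0.13, 1.488, -0, 1.523, -0.085], TCP at [0.248, -0.546, 0.201] pointing down, gripper open.
Joint ranges: [-2.96, 2.96], [-0.89, 2.26], [0.02, 2.5], [-1.34, 4.48], [0, 2.73], [-2.66, 2.66]. Speed limits (rad/s): [2.39, 2.39, 2.79, 3.14, 3.14, 3.14].

### API

Orientations are given as a rotation vector (axis times angle).
In Python, from station import readout, viewer, job_done, bot gives the robot as it stands.
- The arm moves only by the tool apply_moves, never from a script. Its argument "series" is a list of rows, each an object with "translation": the shift along the tool's x, y, z in m, a list of three; "twist": the turn, a rotation vector about the tool's x, y, z in degrees, a list of three. In form: [{"translation": [x, y, z], "twist": [rx, ry, rz]}, ...]. A call has 1 to 5 rows; each row shifts and turns the pose as measured when the row begins, along the tool's axes as they then stand; what a row does not reach is not made up. A row lasts 1/12 s, in which the tool goes at most 41.7 mm and 7.16 degrees, less where a joint would pass 70% of its speed; a pose out of reach is approached as far as the arm can. A call is refused whole if a number of a shift passes 0.0417 or a number of a turn 7.16, either way. A call with a gripper value outside its range is refused whole. "grip" is the closure, from 0 (fully open) to 1 (shut), set as the call begins (left out, the last holds). The fingers move at their own pace and stop on an object; "force" is the grip in N (left out, the last holds). Time passes only in rows, so rows that do not move let the fingers close. It gives the time, the measured TCP pose, the force and the opening at its end, in the units of the state.
- readout.state(): the state, without advancing time (a new reading comes with each control period).
- viewer.grab_frame(name): name is "scene" or "top" or "wrist"; returns a dict with "img" (420x560x3 uint8, blue, green, red), "fx", "fy", "cx", "cy" (pixels), "R" (3x3) and "t" (3): a world point X has camera coordinates R X + t. Camera axes: x right, y down, z forward; pixel columns grow to the right and rows downward; lengths in m; the calibration is good to about 2 mm. A picture is of the moment at which its call begins. There is no depth.
- job_done(): hands the job in, once; it reports no verdict.
The state is a dict: "time_s": time; "q": joint angles; "qd": joint speeds; "joint_efforts": joint torques, N m; "tool_pos": TCP position; "ee_rot": TCP orientation; "ft_force": force on the tool from outside, world axes, zero at the start; "wrist_torque": the same for the moment, N m; "gripper_width": opening from 0.0 (shut) to 1.0 (fully open).
Only numpy, scipy, OpenCV 4.12 (cv2) and the standard library are available. Lean on these libraries where they do the work, as an engineer would, in place of code of your own. Each camera call takes 0.05 s, during which the arm holds its last target.

## Working session

There is one attempt and no reset: what is moved stays moved. The work goes in short steps, Python scripts to look and compute and a tool call to move; the robot and the scene stay as the last step left them, time stands still between calls to the robot, and variables do not carry over. Pictures are saved under pics/ and viewed, and the job is handed in when it is done.

Besides the shell and the picture viewer there is one more tool, called after "Request:" as name(argument=value, ...), one argument or row to a line, values as JSON. apply_moves: Moves the arm, as the interface text tells. Its arguments: {"type":"object","properties":{"series":{"type":"array"},"grip":{"type":"number"},"force":{"type":"number"}},"required":["series"]}

```bash
ls; mkdir -p pics; python3 - <<'E'
from station import readout, viewer, bot
import cv2
print(readout.state()); print([a for a in dir(bot) if a[0]!='_'], bot.grip_depth)
for n in ['top','scene']:
    f=viewer.grab_frame(n); cv2.imwrite(f'pics/{n}0.png',f['img']); print(n,f['fx'],f['fy'],f['cx'],f['cy'],f['R'],f['t'])
E
```

```text
pics
{'time_s': 0.0, 'q': array([-1.22940890e+00,  1.31180300e-01,  1.48929192e+00,  6.39105719e-06,
        1.52301845e+00, -8.54061435e-02]), 'qd': array([ 0.00016886,  0.00064487, -0.00071388, -0.00041771,  0.00040571,
       -0.00106882]), 'joint_efforts': array([ 9.36983160e-04, -5.69400036e+01, -5.00550056e+01, -1.88488621e-04,
        1.50173652e-02, -1.68577547e-06]), 'tool_pos': array([ 0.24818347, -0.54558364,  0.20022613]), 'ee_rot': array([-2.64053123e+00,  1.69996352e+00,  2.35300558e-03]), 'ft_force': array([-0.36334525, -0.53493147, -0.33594573]), 'wrist_torque': array([-0.0069044 , -0.01304321, -0.01739018]), 'gripper_width': 1.0029455224662407}
['PlanningError', 'grip_depth'] -0.0187
top 382.68885418872316 382.68885418872316 284.22900196843017 210.5742809730056 [[ 0.01340897 -0.99985835 -0.0101722 ]
 [-0.99682466 -0.01256833 -0.07862969]
 [ 0.0784907   0.01119425 -0.99685199]] [0.01190489 0.58238345 1.03611699]
scene 409.6823552492564 409.6823552492564 278.46104301932587 201.4159195571014 [[ 7.89114428e-01  6.14245975e-01  5.49668081e-04]
 [ 5.19688819e-01 -6.67160408e-01 -5.33685789e-01]
 [-3.27447631e-01  4.21424812e-01 -8.45682669e-01]] [-0.46962997 -0.25994595  1.23620244]
```

View pics/top0.png

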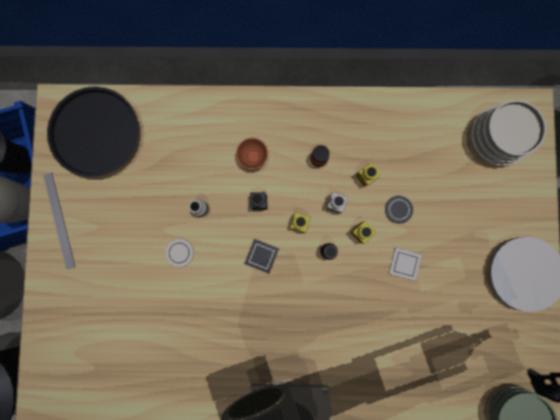

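View pics/scene0.png

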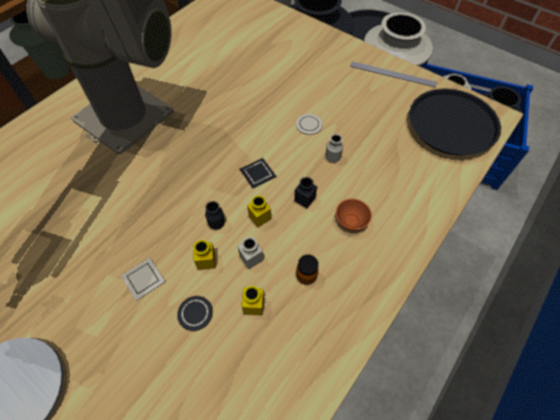

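The top view shows the tiles: white round (179,253), charcoal square (262,256), charcoal round (399,209), white square (405,264). It also shows the vases: white round (198,207), charcoal square (259,201), charcoal round (328,251), white square (337,203). There are three yellow decoys. I'll enlarge it.

```bash
python3 - <<'E'
import cv2
for n,(x,y,w,h) in {'t1':('top0',(155,175,130,100)),'t2':('top0',(285,155,145,130)),'s1':('scene0',(190,100,180,135)),'s2':('scene0',(110,180,220,160))}.values() and {'t1':(155,180,130,97),'t2':(285,160,145,125)}.items():
    im=cv2.imread('pics/top0.png')[y:y+h,x:x+w]; k=800//w if 600//h>=800//w else 600//h
    im=cv2.resize(im,None,fx=k,fy=k,interpolation=cv2.INTER_CUBIC)
    im=cv2.convertScaleAbs(im,alpha=1.5,beta=10)
    for i in range(0,w,10): cv2.putText(im,str(x+i),(i*k,8),0,.3,(0,0,255)); cv2.line(im,(i*k,10),(i*k,14),(0,0,255))
    for j in range(0,h,10): cv2.putText(im,str(y+j),(0,j*k+3),0,.3,(0,0,255))
    cv2.imwrite(f'pics/{n}.png',im); print(n,k)
E
```

```text
t1 6
t2 4
```

View pics/t1.png

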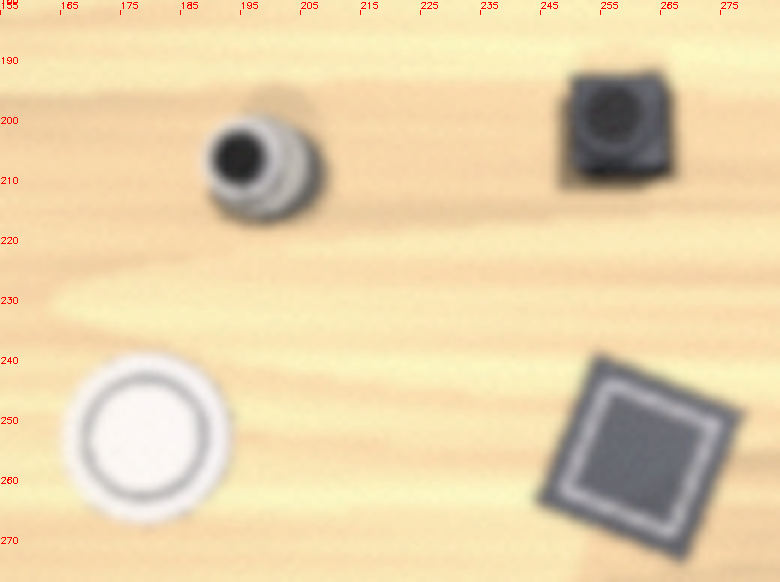

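View pics/t2.png

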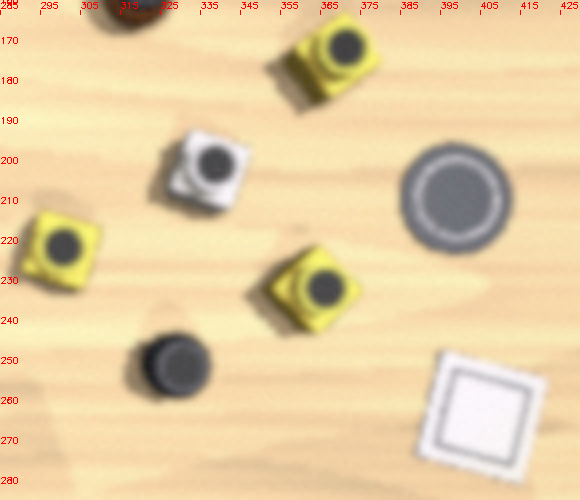

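```bash
cat > h.py <<'E'
import numpy as np, cv2
from scipy.spatial.transform import Rotation as Ro
from station import readout, viewer
def ray(f,u,v,z):
    R=np.array(f['R']);t=np.array(f['t']);C=-R.T@t
    d=R.T@np.array([(u-f['cx'])/f['fx'],(v-f['cy'])/f['fy'],1]); s=(z-C[2])/d[2]
    return C+s*d
def proj(f,X):
    c=np.array(f['R'])@np.array(X)+np.array(f['t']); return f['fx']*c[0]/c[2]+f['cx'],f['fy']*c[1]/c[2]+f['cy']
def pose():
    s=readout.state(); return s['tool_pos'],Ro.from_rotvec(s['ee_rot']),s
def yaw():
    p,r,s=pose(); x=r.as_matrix()[:,0]; return np.degrees(np.arctan2(x[1],x[0]))
def go(x,y,z,yawdeg=None):
    """print the total shift in the current tool frame and the twist to a vertical tool with jaw axis at yawdeg mod 180"""
    p,r,s=pose(); y0=yaw()
    if yawdeg is None: yawdeg=y0
    d=(yawdeg-y0+90)%180-90; yy=np.radians(y0+d)
    T=np.array([[np.cos(yy),np.sin(yy),0],[np.sin(yy),-np.cos(yy),0],[0,0,-1]]).T
    dt=r.inv().apply(np.array([x,y,z])-p); tw=np.degrees((r.inv()*Ro.from_matrix(T)).as_rotvec())
    print('t',round(s['time_s'],2),'pos',p.round(4),'yaw',round(y0,2),'q6',s['q'][5].round(2),'w',round(s['gripper_width'],3),'F',s['ft_force'].round(1))
    print('shift mm',(dt*1000).round(1),'twist',tw.round(2),'after twist shift',(T.T@(np.array([x,y,z])-p)*1000).round(1))
def crop(f,name,x,y,w,h,k=4):
    im=f['img'][y:y+h,x:x+w]; im=cv2.resize(im,None,fx=k,fy=k,interpolation=cv2.INTER_CUBIC)
    for i in range(0,w,10): cv2.putText(im,str(x+i),(i*k,8),0,.3,(0,0,255)); cv2.line(im,(i*k,10),(i*k,14),(0,0,255))
    for j in range(0,h,10): cv2.putText(im,str(y+j),(0,j*k+3),0,.3,(0,0,255))
    cv2.imwrite('pics/'+name,im)
E
python3 - <<'E'
from h import *
f=viewer.grab_frame('top'); w=viewer.grab_frame('wrist'); cv2.imwrite('pics/w0.png',w['img'])
p,r,s=pose(); print(r.as_matrix().round(3)); print('cam in tool',r.inv().apply(-w['R'].T@w['t']-p).round(4),(np.array(w['R'])@r.as_matrix()).round(3),w['fx'])
P={'vWR':(195,206,.08),'vWS':(338.7,201,.08),'vCR':(330.5,251.5,.08),'vCS':(257.2,199,.08),'tWR':(179.2,252.6,.005),'tCS':(262,256,.005),'tCR':(399,209.5,.005),'tWS':(405.3,264.3,.005),'jar':(320,154,.07),'bowl':(252,154,.04)}
for k,v in P.items(): print(k,ray(f,*v).round(4))
def ang(c,z):
    X=[ray(f,u,v,z) for u,v in c]; print(np.mean(X,0).round(4))
    for a,b in zip(X,X[1:]+X[:1]): d=b-a; print('  len',np.linalg.norm(d).round(4),'ang mod 90',(np.degrees(np.arctan2(d[1],d[0]))%90).round(1))
ang([(254.3,239.2),(279.2,248.8),(269.2,273.3),(244.5,263.7)],.005)
ang([(394.8,247.5),(421.8,254.5),(415.8,280.8),(389,274)],.005)
ang([(332.5,192.7),(347.2,197.3),(342.2,212.5),(327.5,208)],.058)
ang([(250,192.3),(265.3,191.8),(267,209),(251,209)],.058)
E
```

```text
[[ 0.414 -0.91  -0.   ]
 [-0.91  -0.414  0.001]
 [-0.001 -0.    -1.   ]]
cam in tool [ 0.0005 -0.0677 -0.1731] [[ 1.    -0.001 -0.001]
 [ 0.     0.963 -0.268]
 [ 0.001  0.268  0.963]] 343.786732250893
vWR [0.5868 0.2534 0.08  ]
vWS [ 0.6046 -0.1235  0.08  ]
vCR [ 0.4728 -0.1026  0.08  ]
vCS [0.6073 0.0902 0.08  ]
tWR [0.4619 0.312  0.005 ]
tCS [0.4557 0.08   0.005 ]
tCR [ 0.5907 -0.3024  0.005 ]
tWS [ 0.4383 -0.3183  0.005 ]
jar [ 0.7314 -0.0746  0.07  ]
bowl [0.7362 0.1103 0.04  ]
[0.4551 0.0806 0.005 ]
  len 0.0747 ang mod 90 69.8
  len 0.0732 ang mod 90 68.5
  len 0.0738 ang mod 90 69.8
  len 0.0732 ang mod 90 69.2
[ 0.4387 -0.3184  0.005 ]
  len 0.0769 ang mod 90 76.2
  len 0.0746 ang mod 90 76.4
  len 0.0758 ang mod 90 76.6
  len 0.0752 ang mod 90 77.2
[ 0.6026 -0.1228  0.058 ]
  len 0.0411 ang mod 90 73.1
  len 0.0431 ang mod 90 72.0
  len 0.0409 ang mod 90 73.6
  len 0.0434 ang mod 90 72.3
[0.6056 0.089  0.058 ]
  len 0.0412 ang mod 90 2.6
  len 0.0466 ang mod 90 6.6
  len 0.0429 ang mod 90 0.7
  len 0.0452 ang mod 90 4.6
```

View pics/w0.png

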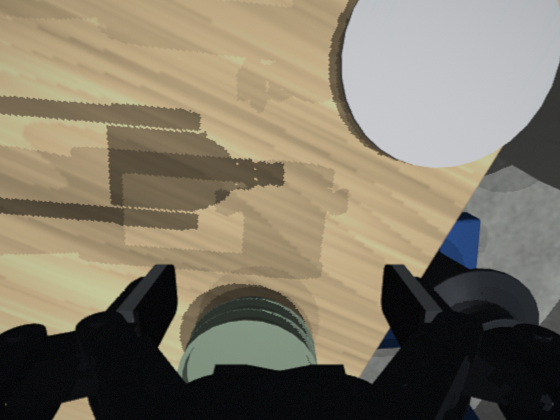

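```bash
python3 -c "
from h import *
go(0.438,-0.318,0.2,-15)"
```

```text
t 0.2 pos [ 0.2483 -0.5458  0.2006] yaw -65.54 q6 -0.09 w 0.994 F [ 0.1 -0.4 -0.1]
shift mm [-128.8 -267.     0.8] twist [-4.000e-02  6.000e-02 -5.054e+01] after twist shift [ 124.3 -269.2    0.6]
```

Request:
apply_moves(
  series=[
    {"translation": [-0.018,-0.038,0],"twist": [0,0,0]},
    {"translation": [-0.018,-0.038,0],"twist": [0,0,0]},
    {"translation": [-0.018,-0.038,0],"twist": [0,0,0]},
    {"translation": [-0.018,-0.038,0],"twist": [0,0,0]},
    {"translation": [-0.018,-0.038,0],"twist": [0,0,0]},
  ],
)

```text
time_s: 0.62
tool_pos: [0.3798, -0.3883, 0.1981]
ee_rot: [2.629, -1.718, -0.006]
ft_force: [0.9, -0.9, 0.2]
gripper_width: 0.998
```

Request:
apply_moves(
  series=[
    {"translation": [0,0,0],"twist": [0,0,-7.16]},
    {"translation": [0,0,0],"twist": [0,0,-7.16]},
    {"translation": [0,0,0],"twist": [0,0,-7.16]},
    {"translation": [0,0,0],"twist": [0,0,-7.16]},
    {"translation": [0,0,0],"twist": [0,0,-7.16]},
  ],
)

```text
time_s: 1.03
tool_pos: [0.3868, -0.3783, 0.1974]
ee_rot: [-3.029, 0.82, 0.005]
ft_force: [0.6, -0.5, -1.0]
gripper_width: 1.0
```

```bash
python3 -c "
from h import *
go(0.438,-0.318,0.2,-15)"
```

```text
t 1.03 pos [ 0.3868 -0.3783  0.1974] yaw -30.29 q6 -0.34 w 1.0 F [ 0.6 -0.5 -1. ]
shift mm [ 13.8 -77.9  -2.4] twist [ -0.2    0.23 -15.29] after twist shift [ 33.9 -71.5  -2.6]
```

Request:
apply_moves(
  series=[
    {"translation": [0.007,-0.039,0],"twist": [0,0,0]},
    {"translation": [0.007,-0.039,0],"twist": [0,0,0]},
    {"translation": [0,0,0],"twist": [0,0,-7.1]},
    {"translation": [0,0,0],"twist": [0,0,-7.1]},
    {"translation": [0,0,0],"twist": [0,0,0]},
  ],
)

```text
time_s: 1.45
tool_pos: [0.4392, -0.315, 0.1964]
ee_rot: [-3.109, 0.411, 0.006]
ft_force: [-0.4, -0.2, -0.5]
gripper_width: 1.001
```

```bash
python3 -c "
from h import *
f=viewer.grab_frame('wrist'); cv2.imwrite('pics/w1.png',f['img'])
go(0.438,-0.318,0.2,-15);print(proj(f,(.438,-.318,.005)))"
```

```text
t 1.5 pos [ 0.4389 -0.3152  0.1963] yaw -15.46 q6 -0.45 w 1.001 F [-0.5 -0.5 -0.3]
shift mm [-0.2  3.  -3.7] twist [-0.26  0.28 -0.46] after twist shift [-0.2  3.  -3.7]
(np.float64(278.937153828662), np.float64(183.09783165422982))
```

View pics/w1.png

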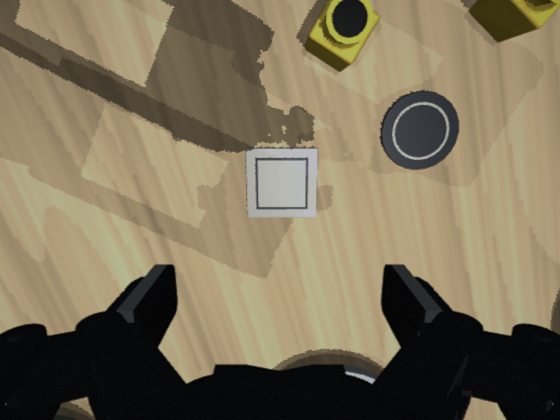

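```bash
cat >> h.py <<'E'
def sq(f,c,z):
    X=np.array([ray(f,u,v,z) for u,v in c]); L=[];A=[]
    for a,b in zip(X,np.roll(X,-1,0)): d=b-a; L.append(np.linalg.norm(d)*1000);A.append((np.degrees(np.arctan2(d[1],d[0]))%90))
    print('centre',X.mean(0).round(4),'len',np.round(L,1),'ang',np.round(A,2)); return X.mean(0)
def blob(f,mask,seed,z,name=None):
    n,l=cv2.connectedComponents(mask.astype(np.uint8)); m=(l==l[seed[1],seed[0]]).astype(np.uint8)
    c,_=cv2.findContours(m,cv2.RETR_EXTERNAL,cv2.CHAIN_APPROX_NONE); c=max(c,key=cv2.contourArea)
    # world contour
    W=np.array([ray(f,u,v,z)[:2] for u,v in c[:,0]]).astype(np.float32)*1000
    r=cv2.minAreaRect(W); e=cv2.fitEllipse(W); print('rect c',np.round(r[0],1),'size',np.round(r[1],1),'ang',round(r[2]%90,2),'| ellipse',np.round(e[0],1),np.round(e[1],1))
    return r,e
E
python3 - <<'E'
from h import *
f=viewer.grab_frame('wrist'); im=f['img'].astype(int); print(im[183,282],im[140,235],im[110,420],im[130,420],im[160,375], im[183,250])
sat=im.max(2)-im.min(2)
blob(f,(sat<30)&(im.min(2)>100)|(np.indices(sat.shape)[0]>150)&False,(250,183),.005)
blob(f,(im.max(2)<90)&(sat<25),(390,130),.005)
sq(f,[(246.3,148.3),(317,148.5),(317,217),(247,217.5)],.005)
crop(f,'w1c.png',235,135,95,95,6)
E
```

```text
[179 185 185] [56 71 81] [64 59 56] [64 60 57] [108 139 158] [165 171 172]
rect c [ 440.4 -318.9] size [76.6 76.3] ang 75.22 | ellipse [ 440.7 -319.2] [87.6 88.9]
rect c [ 592.4 -302.2] size [78.3 80. ] ang 74.56 | ellipse [ 592.1 -302.4] [78.1 79.5]
centre [ 0.4405 -0.3198  0.005 ] len [74.1 74.9 77.5 75.7] ang [74.44 76.26 75.07 73.73]
```

View pics/w1c.png

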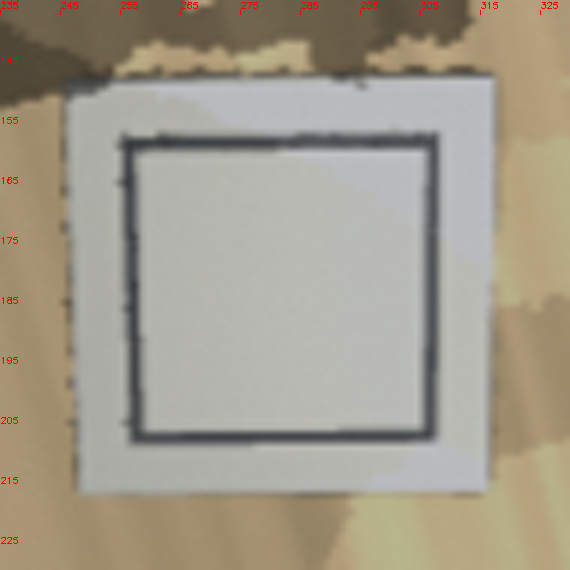

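```bash
python3 -c "
from h import *
go(0.6035,-0.123,0.2,-17.2)"
```

```text
t 1.55 pos [ 0.4387 -0.3157  0.1964] yaw -15.65 q6 -0.45 w 1.006 F [ 0.4 -0.2  0.3]
shift mm [ 106.7 -230.    -3.2] twist [-0.23  0.29  1.55] after twist shift [ 100.5 -232.8   -3.6]
```

Request:
apply_moves(
  series=[
    {"translation": [0.017,-0.037,0],"twist": [0,0,0]},
    {"translation": [0.017,-0.037,0],"twist": [0,0,0]},
    {"translation": [0.017,-0.037,0],"twist": [0,0,0]},
    {"translation": [0.017,-0.037,0],"twist": [0,0,0]},
    {"translation": [0.017,-0.037,0],"twist": [0,0,1.5]},
  ],
)

```text
time_s: 1.97
tool_pos: [0.5709, -0.168, 0.1964]
ee_rot: [-3.096, 0.531, 0.008]
ft_force: [-0.1, -1.1, 0.5]
gripper_width: 1.001
```

Request:
apply_moves(
  series=[
    {"translation": [0.016,-0.035,-0.003],"twist": [0,0,0]},
    {"translation": [0,0,0],"twist": [0,0,0]},
    {"translation": [0,0,0],"twist": [0,0,0]},
  ],
)

```text
time_s: 2.22
tool_pos: [0.6022, -0.1335, 0.1982]
ee_rot: [-3.091, 0.546, 0.008]
ft_force: [-0.7, -0.8, -0.9]
gripper_width: 1.0
```

```bash
python3 -c "
from h import *
f=viewer.grab_frame('wrist'); cv2.imwrite('pics/w2.png',f['img'])
go(0.6035,-0.123,0.2,-17.2)"
```

```text
t 2.27 pos [ 0.6022 -0.1334  0.1983] yaw -20.04 q6 0.05 w 0.999 F [-1.1  1.  -0.2]
shift mm [ -2.3 -10.3  -1.7] twist [-0.12  0.31 -2.84] after twist shift [ -1.8 -10.4  -1.7]
```

View pics/w2.png

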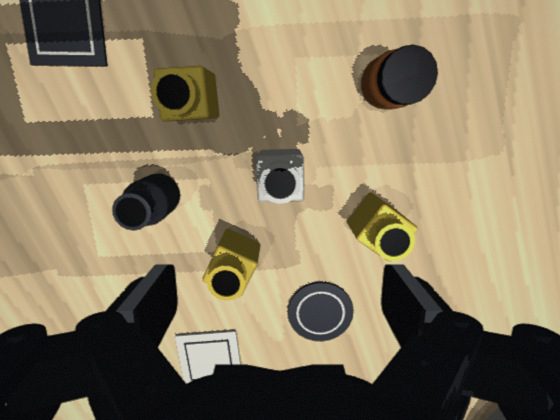

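```bash
python3 -c "
from h import *
f=viewer.grab_frame('wrist'); crop(f,'w2c.png',245,140,70,75,8)
print(ray(f,280.3,183,.08))"
```

```text
[ 0.60679171 -0.12386854  0.08      ]
```

View pics/w2c.png

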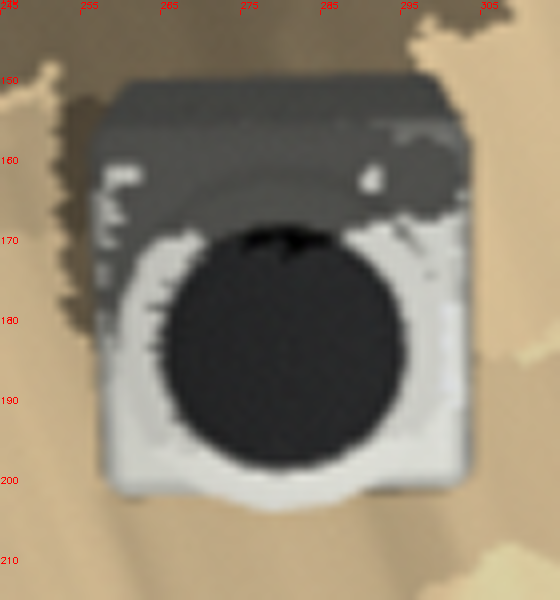

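```bash
python3 -c "
from h import *
f=viewer.grab_frame('wrist')
sq(f,[(245+a/8,140+b/8) for a,b in [(95,125),(470,122),(470,489),(105,493)]],.058)
c=ray(f,280.3,183.5,.08);print(c)
go(c[0],c[1],.1,-18)"
```

```text
centre [ 0.6063 -0.1254  0.058 ] len [42.5 42.8 42.9 43. ] ang [70.47 71.1  70.7  70.57]
[ 0.60599498 -0.12536407  0.08      ]
t 2.37 pos [ 0.6012 -0.1352  0.1985] yaw -20.07 q6 0.04 w 1.001 F [ 0.3 -0.6 -0.8]
shift mm [  1.7 -10.7  98.5] twist [-0.08  0.31 -2.07] after twist shift [  1.6 -10.8  98.5]
```

Request:
apply_moves(
  series=[
    {"translation": [0.0017,-0.0105,0.02],"twist": [0,0,-1]},
    {"translation": [0,0,0.035],"twist": [0,0,0]},
    {"translation": [0,0,0.03],"twist": [0,0,0]},
    {"translation": [0,0,0],"twist": [0,0,0]},
  ],
)

```text
time_s: 2.7
tool_pos: [0.606, -0.1326, 0.1155]
ee_rot: [3.095, -0.538, 0.005]
ft_force: [-0.7, 0.2, -1.7]
gripper_width: 0.998
```

```bash
python3 -c "
from h import *
f=viewer.grab_frame('wrist');cv2.imwrite('pics/w3.png',f['img'])
go(.6062,-.1254,.016,-19)"
```

```text
t 2.75 pos [ 0.607  -0.1332  0.1184] yaw -19.75 q6 0.05 w 0.999 F [0.3 0.7 0. ]
shift mm [ -3.9  -7.  102.4] twist [-0.02 -0.3  -0.75] after twist shift [ -3.3  -7.1 102.4]
```

View pics/w3.png

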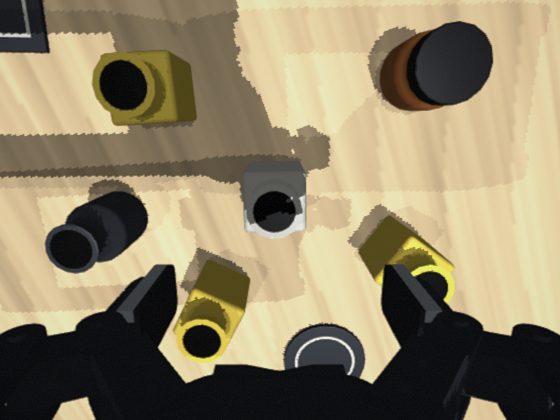

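Request:
apply_moves(
  series=[
    {"translation": [-0.0035,-0.009,0.01],"twist": [0,0,-1]},
    {"translation": [0,0,0],"twist": [0,0,0]},
  ],
)

```text
time_s: 2.92
tool_pos: [0.6071, -0.1254, 0.111]
ee_rot: [3.098, -0.516, 0.012]
ft_force: [-0.1, -0.2, -0.8]
gripper_width: 0.999
```

```bash
python3 -c "
from h import *
f=viewer.grab_frame('wrist');crop(f,'w4.png',235,150,85,85,7)
go(.6062,-.1254,.016,-19)"
```

```text
t 2.97 pos [ 0.6085 -0.1266  0.1132] yaw -18.95 q6 0.04 w 1.004 F [-0.2 -0.3  0.7]
shift mm [-3.6 -0.4 97.2] twist [ 0.02 -0.65  0.05] after twist shift [-2.5 -0.3 97.2]
```

View pics/w4.png

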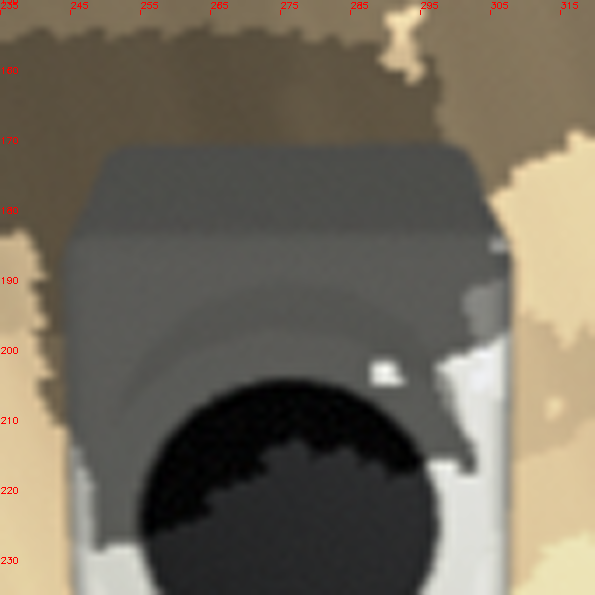

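```bash
python3 -c "
from h import *
f=viewer.grab_frame('wrist')
print(ray(f,276.3,225.3,.08))
go(.6062,-.1254,.016,-19); print(pose()[1].inv().apply(ray(f,276.3,225.3,.08)-pose()[0]))"
```

```text
[ 0.60766357 -0.12641762  0.08      ]
t 3.02 pos [ 0.6093 -0.1268  0.1141] yaw -18.95 q6 0.04 w 1.003 F [ 0.6 -1.4  0.5]
shift mm [-4.7 -0.3 98.1] twist [ 0.02 -0.76  0.05] after twist shift [-3.4 -0.3 98.1]
[-0.00212427  0.00018613  0.03409622]
```

Request:
apply_moves(
  series=[
    {"translation": [-0.003,0,0.01],"twist": [0,-0.7,0]},
    {"translation": [0,0,0.02],"twist": [0,0,0]},
    {"translation": [0,0,0],"twist": [0,0,0]},
  ],
)

```text
time_s: 3.27
tool_pos: [0.6099, -0.127, 0.0885]
ee_rot: [3.097, -0.517, 0.014]
ft_force: [-0.5, 0.5, -1.1]
gripper_width: 0.996
```

```bash
python3 -c "
from h import *
go(.6068,-.1258,.016,-19)"
```

```text
t 3.27 pos [ 0.6099 -0.127   0.0885] yaw -18.96 q6 0.04 w 0.996 F [-0.5  0.5 -1.1]
shift mm [-4.  -0.1 72.5] twist [ 0.01 -0.5   0.04] after twist shift [-3.3 -0.1 72.5]
```

Request:
apply_moves(
  series=[
    {"translation": [-0.005,0,0.02],"twist": [0,-0.7,0]},
    {"translation": [-0.002,0,0.02],"twist": [0,-0.3,0]},
    {"translation": [0,0,0],"twist": [0,0,0]},
  ],
)

```text
time_s: 3.52
tool_pos: [0.6058, -0.1254, 0.0509]
ee_rot: [-3.098, 0.517, 0.007]
ft_force: [-1.4, -0.0, -0.8]
gripper_width: 0.999
```

```bash
python3 -c "
from h import *
go(.6068,-.1258,.016,-19)"
```

```text
t 3.52 pos [ 0.6058 -0.1254  0.0509] yaw -18.96 q6 0.04 w 0.999 F [-1.4 -0.  -0.8]
shift mm [ 1.3  0.  34.9] twist [-0.01  0.25  0.04] after twist shift [ 1.1  0.  34.9]
```

Request:
apply_moves(
  series=[
    {"translation": [0.001,0,0.018],"twist": [0,0.2,0]},
    {"translation": [0,0,0.014],"twist": [0,0,0]},
    {"translation": [0,0,0],"twist": [0,0,0]},
  ],
)

```text
time_s: 3.77
tool_pos: [0.6085, -0.1262, 0.0209]
ee_rot: [3.099, -0.517, 0.003]
ft_force: [-0.3, 0.5, -1.3]
gripper_width: 1.001
```

```bash
python3 -c "
from h import *
f=viewer.grab_frame('wrist');cv2.imwrite('pics/w5.png',f['img'])
go(.6068,-.1258,.016,-19)"
```

```text
t 3.82 pos [ 0.609  -0.1263  0.0221] yaw -18.95 q6 0.04 w 1.0 F [-0.3  0.1  0.5]
shift mm [-2.3  0.2  6.1] twist [-0.01 -0.16  0.05] after twist shift [-2.2  0.2  6.1]
```

View pics/w5.png

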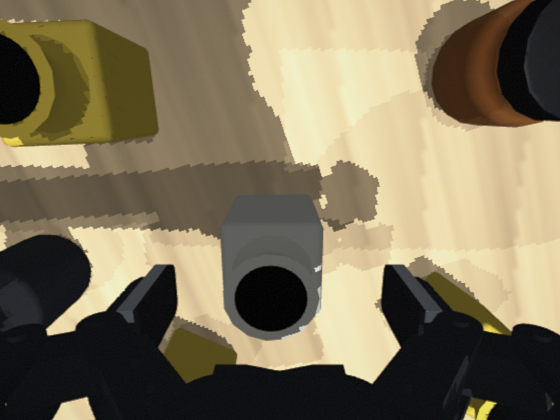

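Request:
apply_moves(
  series=[
    {"translation": [-0.0035,0,0.006],"twist": [0,-0.2,0]},
    {"translation": [-0.001,0,0.002],"twist": [0,0,0]},
    {"translation": [0,0,0],"twist": [0,0,0]},
  ],
)

```text
time_s: 4.07
tool_pos: [0.6065, -0.1253, 0.0169]
ee_rot: [3.099, -0.517, 0.004]
ft_force: [-0.1, -0.4, 0.4]
gripper_width: 0.995
```

```bash
python3 -c "
from h import *
go(.6068,-.1258,.016,-19)"
```

```text
t 4.07 pos [ 0.6065 -0.1253  0.0169] yaw -18.95 q6 0.04 w 0.995 F [-0.1 -0.4  0.4]
shift mm [0.5 0.3 0.9] twist [-0.02 -0.16  0.05] after twist shift [0.5 0.3 0.9]
```

Centred well. I'll close gently.

Request:
apply_moves(
  series=[
    {"translation": [0,0,0],"twist": [0,0,0]},
    {"translation": [0,0,0],"twist": [0,0,0]},
    {"translation": [0,0,0],"twist": [0,0,0]},
    {"translation": [0,0,0],"twist": [0,0,0]},
    {"translation": [0,0,0],"twist": [0,0,0]},
  ],
  grip=1,
  force=35,
)

```text
time_s: 4.48
tool_pos: [0.6078, -0.1257, 0.0197]
ee_rot: [3.098, -0.517, 0.009]
ft_force: [1.0, 0.2, -2.1]
gripper_width: 0.501
```

Request:
apply_moves(
  series=[
    {"translation": [0,0,0],"twist": [0,0,0]},
    {"translation": [0,0,0],"twist": [0,0,0]},
    {"translation": [0,0,0],"twist": [0,0,0]},
  ],
)

```text
time_s: 4.73
tool_pos: [0.6076, -0.1257, 0.0194]
ee_rot: [3.098, -0.517, 0.009]
ft_force: [0.2, 0.9, 1.2]
gripper_width: 0.504
```

```bash
python3 -c "
from h import *
go(.6068,-.1258,.016,-19)"
```

```text
t 4.73 pos [ 0.6076 -0.1257  0.0194] yaw -18.95 q6 0.04 w 0.504 F [0.2 0.9 1.2]
shift mm [-0.8  0.4  3.4] twist [-0.03 -0.32  0.05] after twist shift [-0.8  0.4  3.4]
```

Request:
apply_moves(
  series=[
    {"translation": [0,0,-0.01],"twist": [0,0,0]},
    {"translation": [0,0,-0.03],"twist": [0,0,0]},
    {"translation": [0,0,-0.035],"twist": [0,0,0]},
    {"translation": [0,0,-0.035],"twist": [0,0,0]},
    {"translation": [0,0,-0.02],"twist": [0,0,-4]},
  ],
)

```text
time_s: 5.15
tool_pos: [0.6001, -0.1235, 0.1462]
ee_rot: [-3.112, 0.41, 0.02]
ft_force: [0.3, -0.4, -0.9]
gripper_width: 0.503
```

```bash
python3 -c "
from h import *
f=viewer.grab_frame('wrist');cv2.imwrite('pics/w6.png',f['img'])
go(.440,-.3188,.15,-14.9)"
```

```text
t 5.2 pos [ 0.6022 -0.1241  0.1505] yaw -14.52 q6 -0.03 w 0.501 F [2.8 0.2 3.4]
shift mm [-108.3  229.1    1.2] twist [-0.02  0.4   0.38] after twist shift [-106.7  229.8    0.5]
```

View pics/w6.png

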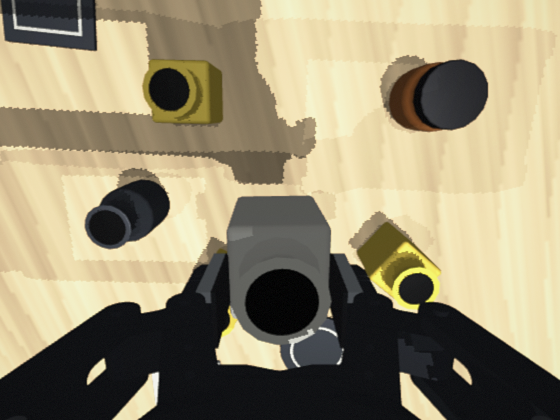

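Request:
apply_moves(
  series=[
    {"translation": [-0.012,0.025,0],"twist": [0,0,0]},
    {"translation": [-0.017,0.036,0],"twist": [0,0,0]},
    {"translation": [-0.017,0.036,0],"twist": [0,0,0]},
    {"translation": [-0.017,0.036,0],"twist": [0,0,0]},
    {"translation": [-0.017,0.036,0],"twist": [0,0,0]},
  ],
)

```text
time_s: 5.62
tool_pos: [0.4864, -0.2664, 0.1572]
ee_rot: [-3.118, 0.378, -0.009]
ft_force: [-0.1, -1.0, -2.4]
gripper_width: 0.501
```

Request:
apply_moves(
  series=[
    {"translation": [-0.015,0.033,0],"twist": [0,0,0]},
    {"translation": [-0.007,0.016,0],"twist": [0,0,0]},
    {"translation": [0,0,0],"twist": [0,0,0]},
  ],
)

```text
time_s: 5.87
tool_pos: [0.4463, -0.3157, 0.1577]
ee_rot: [3.116, -0.388, 0.007]
ft_force: [0.5, 0.1, -1.9]
gripper_width: 0.502
```

```bash
python3 -c "
from h import *
go(.440,-.3188,.1,-14.9)"
```

```text
t 5.87 pos [ 0.4463 -0.3157  0.1577] yaw -14.21 q6 -0.46 w 0.502 F [ 0.5  0.1 -1.9]
shift mm [-5.6  4.5 57.7] twist [ 0.07 -0.27  0.69] after twist shift [-5.3  4.6 57.7]
```

Request:
apply_moves(
  series=[
    {"translation": [-0.006,0.005,0.02],"twist": [0,0,0.7]},
    {"translation": [-0.001,0,0.03],"twist": [0,0,0]},
    {"translation": [0,0,0.03],"twist": [0,0,0]},
    {"translation": [0,0,0],"twist": [0,0,0]},
    {"translation": [0,0,0],"twist": [0,0,0]},
  ],
)

```text
time_s: 6.28
tool_pos: [0.4397, -0.3209, 0.0792]
ee_rot: [3.109, -0.417, 0.016]
ft_force: [-0.4, 0.0, -0.9]
gripper_width: 0.503
```

```bash
python3 -c "
from h import *
go(.440,-.3188,.0244,-14.9)"
```

```text
t 6.28 pos [ 0.4397 -0.3209  0.0792] yaw -15.28 q6 -0.46 w 0.503 F [-0.4  0.  -0.9]
shift mm [-0.8 -2.2 54.8] twist [ 0.17 -0.6  -0.38] after twist shift [-0.2 -2.1 54.8]
```

Request:
apply_moves(
  series=[
    {"translation": [-0.001,-0.003,0.02],"twist": [0.1,-0.4,-0.3]},
    {"translation": [0,0,0.015],"twist": [0,0,0]},
    {"translation": [0,0,0],"twist": [0,0,0]},
    {"translation": [0,0,0],"twist": [0,0,0]},
  ],
)

```text
time_s: 6.62
tool_pos: [0.4437, -0.318, 0.0499]
ee_rot: [3.111, -0.406, 0.012]
ft_force: [0.8, -0.4, -1.3]
gripper_width: 0.496
```

```bash
python3 -c "
from h import *
go(.440,-.3188,.0244,-14.9)
f=viewer.grab_frame('wrist');cv2.imwrite('pics/w7.png',f['img'])
f=viewer.grab_frame('scene');crop(f,'s7.png',100,220,100,90,6)"
```

```text
t 6.62 pos [ 0.4437 -0.318   0.0499] yaw -14.86 q6 -0.46 w 0.496 F [ 0.8 -0.4 -1.3]
shift mm [-3.6  1.7 25.5] twist [ 0.16 -0.48  0.04] after twist shift [-3.4  1.8 25.5]
```

View pics/w7.png

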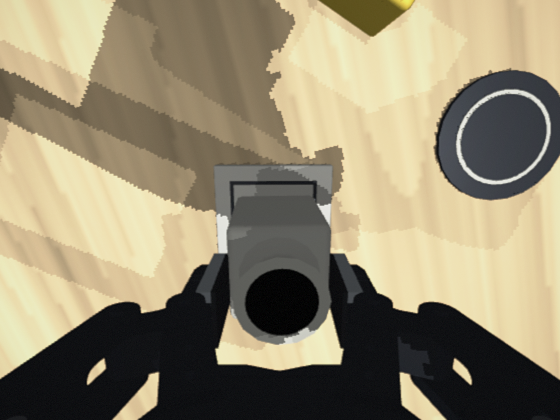

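View pics/s7.png

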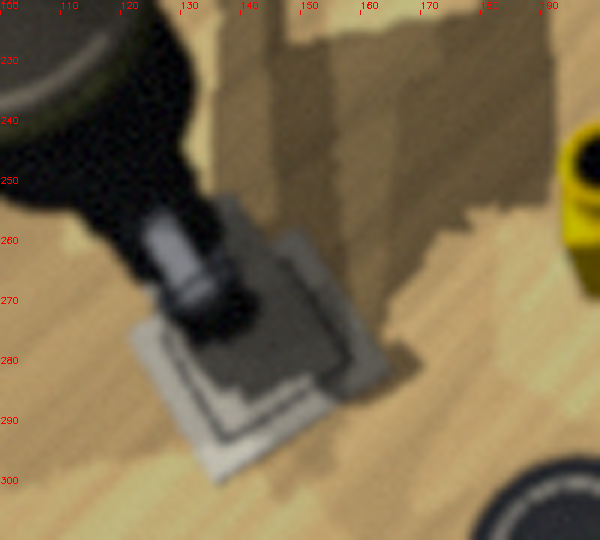

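Request:
apply_moves(
  series=[
    {"translation": [-0.0045,0.002,0.008],"twist": [0,-0.2,0]},
    {"translation": [0,0,0.008],"twist": [0,0,0]},
    {"translation": [0,0,0],"twist": [0,0,0]},
    {"translation": [0,0,0],"twist": [0,0,0]},
  ],
)

```text
time_s: 7.05
tool_pos: [0.4411, -0.3213, 0.0373]
ee_rot: [3.107, -0.405, 0.016]
ft_force: [0.1, 0.7, -1.2]
gripper_width: 0.503
```

```bash
python3 -c "
from h import *
go(.440,-.3188,.0244,-14.9)"
```

```text
t 7.05 pos [ 0.4411 -0.3213  0.0373] yaw -14.85 q6 -0.46 w 0.503 F [ 0.1  0.7 -1.2]
shift mm [-1.8 -2.2 12.9] twist [ 0.37 -0.65  0.04] after twist shift [-1.7 -2.1 12.9]
```

Request:
apply_moves(
  series=[
    {"translation": [-0.002,-0.002,0.004],"twist": [0.4,-0.4,0]},
    {"translation": [0,0,0.002],"twist": [0,0,0]},
    {"translation": [0,0,0],"twist": [0,0,0]},
    {"translation": [0,0,0],"twist": [0,0,0]},
  ],
)

```text
time_s: 7.38
tool_pos: [0.4394, -0.3187, 0.0308]
ee_rot: [-3.114, 0.407, -0.006]
ft_force: [-0.4, -0.7, -2.6]
gripper_width: 0.499
```

```bash
python3 -c "
from h import *
go(.440,-.3188,.0244,-14.9)"
```

```text
t 7.38 pos [ 0.4394 -0.3187  0.0308] yaw -14.88 q6 -0.47 w 0.499 F [-0.4 -0.7 -2.6]
shift mm [ 0.6 -0.1  6.4] twist [-0.08 -0.2   0.02] after twist shift [ 0.6 -0.1  6.4]
```

Request:
apply_moves(
  series=[
    {"translation": [0.0003,0,0.003],"twist": [0,0,0]},
    {"translation": [0,0,0.002],"twist": [0,0,0]},
    {"translation": [0,0,0],"twist": [0,0,0]},
  ],
)

```text
time_s: 7.63
tool_pos: [0.4399, -0.3189, 0.0254]
ee_rot: [-3.114, 0.407, -0.006]
ft_force: [-0.1, 0.1, -2.1]
gripper_width: 0.501
```

```bash
python3 -c "
from h import *
go(.440,-.3188,.0244,-14.9)"
```

```text
t 7.63 pos [ 0.4399 -0.3189  0.0254] yaw -14.89 q6 -0.47 w 0.501 F [-0.1  0.1 -2.1]
shift mm [ 0.1 -0.1  1. ] twist [-0.08 -0.21  0.01] after twist shift [ 0.1 -0.1  1. ]
```

Request:
apply_moves(
  series=[
    {"translation": [0,0,0.0008],"twist": [0,0,0]},
    {"translation": [0,0,0],"twist": [0,0,0]},
    {"translation": [0,0,0],"twist": [0,0,0]},
  ],
)

```text
time_s: 7.88
tool_pos: [0.44, -0.319, 0.0246]
ee_rot: [-3.114, 0.407, -0.006]
ft_force: [-0.6, -0.4, -2.6]
gripper_width: 0.5
```

Request:
apply_moves(
  series=[
    {"translation": [0,0,0.0008],"twist": [0,0,0]},
    {"translation": [0,0,0],"twist": [0,0,0]},
    {"translation": [0,0,0],"twist": [0,0,0]},
  ],
)

```text
time_s: 8.13
tool_pos: [0.4403, -0.3193, 0.0247]
ee_rot: [-3.115, 0.407, -0.007]
ft_force: [0.8, -0.4, -3.0]
gripper_width: 0.504
```

```bash
python3 -c "
from h import *
for i in range(3): go(.440,-.3188,.0244,-14.9);f=viewer.grab_frame('scene')
crop(f,'s8.png',100,220,100,90,6)"
```

```text
t 8.13 pos [ 0.4403 -0.3193  0.0247] yaw -14.88 q6 -0.47 w 0.504 F [ 0.8 -0.4 -3. ]
shift mm [-0.5 -0.4  0.3] twist [-0.04 -0.26  0.02] after twist shift [-0.5 -0.4  0.3]
t 8.18 pos [ 0.4403 -0.3194  0.0247] yaw -14.88 q6 -0.47 w 0.499 F [-0.6 -0.5 -1.7]
shift mm [-0.5 -0.5  0.3] twist [-0.04 -0.26  0.02] after twist shift [-0.5 -0.5  0.3]
t 8.23 pos [ 0.4402 -0.3193  0.0246] yaw -14.88 q6 -0.47 w 0.501 F [-0.  -0.6 -1.8]
shift mm [-0.4 -0.4  0.2] twist [-0.05 -0.25  0.02] after twist shift [-0.4 -0.4  0.2]
```

View pics/s8.png

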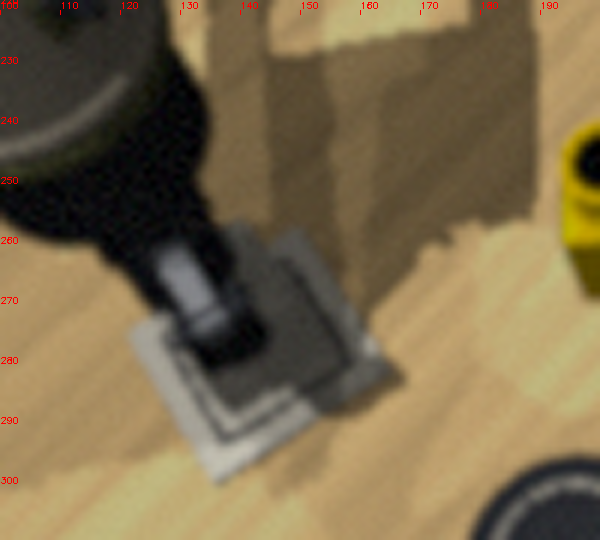

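Request:
apply_moves(
  series=[
    {"translation": [-0.0004,-0.0004,0.001],"twist": [0,0,0]},
    {"translation": [0,0,0],"twist": [0,0,0]},
    {"translation": [0,0,0],"twist": [0,0,0]},
  ],
)

```text
time_s: 8.53
tool_pos: [0.4404, -0.3195, 0.0246]
ee_rot: [3.114, -0.407, 0.009]
ft_force: [1.0, 0.4, -2.6]
gripper_width: 0.507
```

Request:
apply_moves(
  series=[
    {"translation": [0,0,0.0008],"twist": [0,0,0]},
    {"translation": [0,0,0],"twist": [0,0,0]},
    {"translation": [0,0,0],"twist": [0,0,0]},
  ],
)

```text
time_s: 8.78
tool_pos: [0.4405, -0.3198, 0.0244]
ee_rot: [3.114, -0.406, 0.009]
ft_force: [-1.1, 0.4, 0.1]
gripper_width: 0.498
```

Request:
apply_moves(
  series=[
    {"translation": [0,0,0],"twist": [0,0,0]},
    {"translation": [0,0,0],"twist": [0,0,0]},
    {"translation": [0,0,0],"twist": [0,0,0]},
    {"translation": [0,0,0],"twist": [0,0,0]},
  ],
  grip=0.1,
)

```text
time_s: 9.12
tool_pos: [0.4408, -0.3198, 0.0242]
ee_rot: [3.114, -0.407, 0.01]
ft_force: [0.5, -0.1, -0.2]
gripper_width: 0.9
```

Request:
apply_moves(
  series=[
    {"translation": [0,0,-0.02],"twist": [0,0,0]},
    {"translation": [0,0,-0.03],"twist": [0,0,0]},
    {"translation": [0,0,-0.04],"twist": [0,0,0]},
    {"translation": [0,0,-0.04],"twist": [0,0,0]},
    {"translation": [0,0,-0.03],"twist": [0,0,0]},
  ],
)

```text
time_s: 9.53
tool_pos: [0.4341, -0.3143, 0.1786]
ee_rot: [-3.105, 0.405, 0.017]
ft_force: [0.4, -0.6, 0.2]
gripper_width: 0.902
```

```bash
python3 -c "
from h import *
f=viewer.grab_frame('wrist');cv2.imwrite('pics/w9.png',f['img'])
crop(f,'w9c.png',235,120,90,110,5)
go(.440,-.3188,.2,-14.9)"
```

```text
t 9.58 pos [ 0.4366 -0.3165  0.1856] yaw -14.88 q6 -0.46 w 0.901 F [ 2.  -1.   5.5]
shift mm [  3.8   1.2 -14.5] twist [-0.27  0.22  0.02] after twist shift [  3.8   1.3 -14.4]
```

View pics/w9c.png

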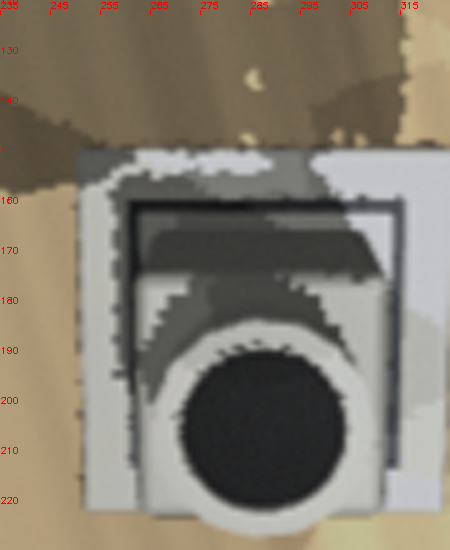

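```bash
python3 -c "
from h import *
f=viewer.grab_frame('wrist');crop(f,'w10.png',235,120,100,115,5)
"
```

```text
(no output)
```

View pics/w10.png

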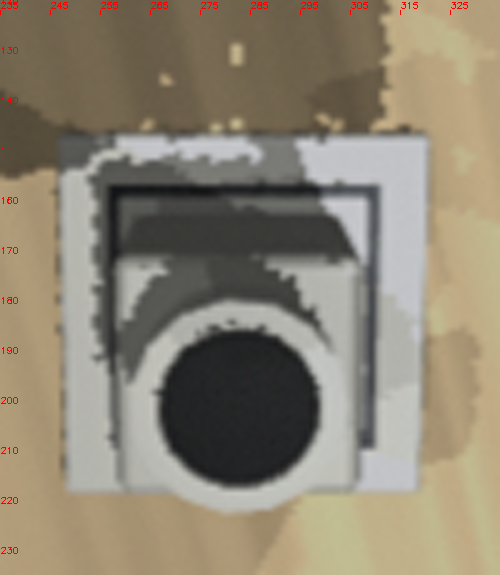

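```bash
python3 -c "
from h import *
f=viewer.grab_frame('wrist')
q=lambda a,b:(235+a/5,120+b/5)
sq(f,[q(*p) for p in [(58,134),(428,133),(418,490),(66,490)]],.005)
print(ray(f,*q(239,408),.085))
sq(f,[q(*p) for p in [(115,259),(358,258),(358,487),(120,488)]],.063)
go(.44,-.3188,.2)
t=viewer.grab_frame('top'); crop(t,'t10.png',380,230,60,60,8)
"
```

```text
centre [ 0.4411 -0.3189  0.005 ] len [74.7 75.1 75.1 75. ] ang [75.33 75.38 75.21 75.04]
[ 0.43986868 -0.31823959  0.085     ]
centre [ 0.44   -0.3178  0.063 ] len [41.7 41.  42.4 41. ] ang [75.42 76.39 75.46 75.48]
t 9.68 pos [ 0.4358 -0.3158  0.1796] yaw -14.88 q6 -0.46 w 0.899 F [ 0.4  0.2 -1.6]
shift mm [  4.7   1.7 -20.5] twist [-0.36  0.4  -0.  ] after twist shift [  4.9   1.8 -20.4]
```

View pics/t10.png

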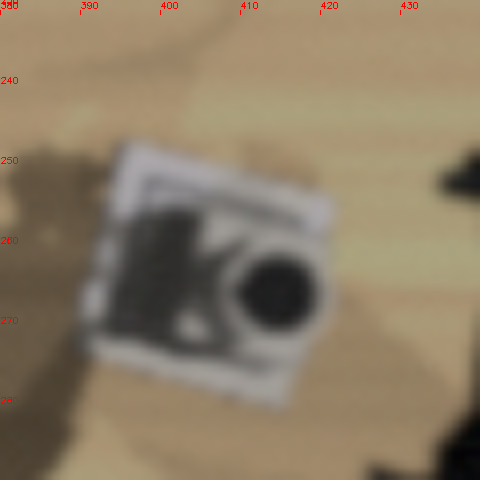

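```bash
python3 -c "
from h import *
go(.4735,-.1035,.18,-15)
f=viewer.grab_frame('top')
for p in [(300,222),(363,232),(369,174)]: print(ray(f,*p,.08))
"
```

```text
t 9.73 pos [ 0.4346 -0.3148  0.1769] yaw -14.88 q6 -0.46 w 0.902 F [ 0.   0.4 -0.3]
shift mm [ -16.7 -214.2   -1.2] twist [-0.47  0.62  0.12] after twist shift [ -17.1 -214.2   -3.1]
[ 0.54828879 -0.02273611  0.08      ]
[ 0.52437411 -0.18680027  0.08      ]
[ 0.67705777 -0.20297678  0.08      ]
```

Request:
apply_moves(
  series=[
    {"translation": [-0.003,-0.04,0],"twist": [-0.4,0.5,0]},
    {"translation": [-0.003,-0.04,0],"twist": [0,0,0]},
    {"translation": [-0.003,-0.04,0],"twist": [0,0,0]},
    {"translation": [-0.003,-0.04,0],"twist": [0,0,0]},
    {"translation": [-0.003,-0.04,0],"twist": [0,0,0]},
  ],
  grip=0,
)

```text
time_s: 10.2
tool_pos: [0.4646, -0.1155, 0.1644]
ee_rot: [-3.106, 0.427, 0.032]
ft_force: [0.4, 0.1, 0.3]
gripper_width: 0.996
```

```bash
python3 -c "
from h import *
go(.4735,-.1035,.18,-15)
"
```

```text
t 10.2 pos [ 0.4646 -0.1155  0.1644] yaw -15.65 q6 -0.08 w 0.996 F [0.4 0.1 0.3]
shift mm [  5.  -14.  -15.7] twist [-0.21  1.22 -0.65] after twist shift [  5.5 -13.9 -15.6]
```

Request:
apply_moves(
  series=[
    {"translation": [0.004,-0.011,-0.006],"twist": [-0.2,1.0,0]},
    {"translation": [0,0,0],"twist": [0,0,0]},
    {"translation": [0,0,0],"twist": [0,0,0]},
  ],
)

```text
time_s: 10.45
tool_pos: [0.4684, -0.0966, 0.1634]
ee_rot: [-3.109, 0.414, 0.023]
ft_force: [-0.9, 0.1, -1.1]
gripper_width: 0.996
```

```bash
python3 -c "
from h import *
go(.4735,-.1035,.18,-15)
f=viewer.grab_frame('wrist');cv2.imwrite('pics/w11.png',f['img']);crop(f,'w11c.png',235,130,100,100,6)
"
```

```text
t 10.45 pos [ 0.4684 -0.0966  0.1634] yaw -15.17 q6 -0.05 w 0.996 F [-0.9  0.1 -1.1]
shift mm [  6.5   5.3 -16.7] twist [-0.18  0.88 -0.17] after twist shift [  6.8   5.3 -16.6]
```

View pics/w11.png

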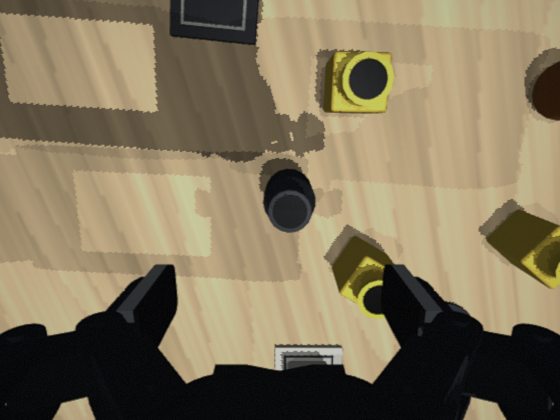

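View pics/w11c.png

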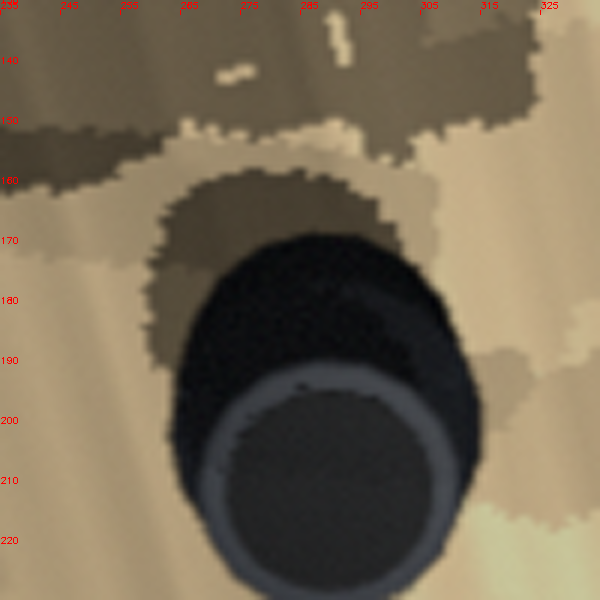

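```bash
python3 -c "
from h import *
f=viewer.grab_frame('wrist')
c=ray(f,290.1,211.3,.08);print(c)
go(c[0],c[1],.1,-15)
"
```

```text
[ 0.474528   -0.10370122  0.08      ]
t 10.55 pos [ 0.4685 -0.0979  0.1638] yaw -15.29 q6 -0.05 w 1.003 F [-0.1 -0.1  0.5]
shift mm [ 8.3  4.2 63.6] twist [-0.17  0.84 -0.29] after twist shift [ 7.3  4.1 63.8]
```

Request:
apply_moves(
  series=[
    {"translation": [0.0075,0.0055,0.01],"twist": [-0.2,0.8,0]},
    {"translation": [0,0,0.02],"twist": [0,0,0]},
    {"translation": [0,0,0.02],"twist": [0,0,0]},
    {"translation": [0,0,0],"twist": [0,0,0]},
  ],
)

```text
time_s: 10.88
tool_pos: [0.4734, -0.1112, 0.1113]
ee_rot: [3.11, -0.428, -0.002]
ft_force: [-1.0, -0.5, -0.6]
gripper_width: 1.0
```

```bash
python3 -c "
from h import *
go(.4745,-.1035,.018,-15)
"
```

```text
t 10.88 pos [ 0.4734 -0.1112  0.1113] yaw -15.67 q6 -0.06 w 1.0 F [-1.  -0.5 -0.6]
shift mm [-1.  -8.  93.2] twist [ 0.13  0.04 -0.67] after twist shift [-1.  -7.8 93.3]
```

Request:
apply_moves(
  series=[
    {"translation": [-0.001,-0.0075,0.015],"twist": [0,0,-0.6]},
    {"translation": [0,0,0.02],"twist": [0,0,0]},
    {"translation": [0,0,0],"twist": [0,0,0]},
    {"translation": [0,0,0],"twist": [0,0,0]},
  ],
)

```text
time_s: 11.22
tool_pos: [0.4731, -0.1087, 0.0761]
ee_rot: [3.111, -0.423, -0.006]
ft_force: [0.2, 0.5, 1.3]
gripper_width: 0.994
```

```bash
python3 -c "
from h import *
go(.4745,-.1035,.018,-15)
"
```

```text
t 11.22 pos [ 0.4731 -0.1087  0.0761] yaw -15.48 q6 -0.06 w 0.994 F [0.2 0.5 1.3]
shift mm [ 0.2 -5.6 58.1] twist [ 0.17  0.21 -0.48] after twist shift [-0.  -5.4 58.1]
```

Request:
apply_moves(
  series=[
    {"translation": [0,-0.007,0.012],"twist": [0,0,-0.4]},
    {"translation": [0,0,0.012],"twist": [0,0,0]},
    {"translation": [0,0,0],"twist": [0,0,0]},
    {"translation": [0,0,0],"twist": [0,0,0]},
  ],
)

```text
time_s: 11.55
tool_pos: [0.4769, -0.1036, 0.0536]
ee_rot: [3.111, -0.414, -0.0]
ft_force: [-0.1, -0.8, 0.3]
gripper_width: 1.003
```

```bash
python3 -c "
from h import *
go(.4745,-.1035,.018,-15)
"
```

```text
t 11.55 pos [ 0.4769 -0.1036  0.0536] yaw -15.18 q6 -0.05 w 1.003 F [-0.1 -0.8  0.3]
shift mm [-2.4  0.4 35.6] twist [ 0.19 -0.01 -0.18] after twist shift [-2.4  0.6 35.6]
```

Request:
apply_moves(
  series=[
    {"translation": [-0.0025,0.0005,0.014],"twist": [0,0,0]},
    {"translation": [-0.0005,0,0.014],"twist": [0,0,0]},
    {"translation": [0,0,0.004],"twist": [0,0,0]},
    {"translation": [0,0,0],"twist": [0,0,0]},
  ],
)

```text
time_s: 11.88
tool_pos: [0.476, -0.1039, 0.0231]
ee_rot: [3.11, -0.413, 0.006]
ft_force: [0.5, -0.7, -0.1]
gripper_width: 0.999
```

```bash
python3 -c "
from h import *
go(.4745,-.1035,.018,-15)
f=viewer.grab_frame('wrist');cv2.imwrite('pics/w12.png',f['img'])
"
```

```text
t 11.88 pos [ 0.476  -0.1039  0.0231] yaw -15.13 q6 -0.05 w 0.999 F [ 0.5 -0.7 -0.1]
shift mm [-1.6  0.   5.1] twist [ 0.21 -0.25 -0.14] after twist shift [-1.5  0.   5.1]
```

View pics/w12.png

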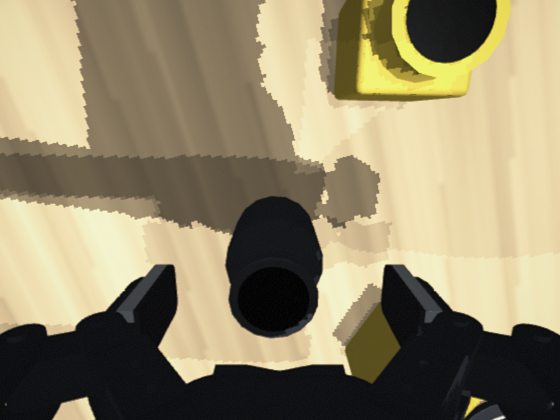

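Request:
apply_moves(
  series=[
    {"translation": [-0.002,0,0.003],"twist": [0,0,0]},
    {"translation": [-0.0005,0,0.003],"twist": [0,0,0]},
    {"translation": [0,0,0],"twist": [0,0,0]},
  ],
)

```text
time_s: 12.18
tool_pos: [0.4751, -0.1037, 0.0193]
ee_rot: [3.109, -0.413, 0.011]
ft_force: [-0.1, -0.6, 0.6]
gripper_width: 0.999
```

Request:
apply_moves(
  series=[
    {"translation": [0,0,0],"twist": [0,0,0]},
    {"translation": [0,0,0],"twist": [0,0,0]},
    {"translation": [0,0,0],"twist": [0,0,0]},
    {"translation": [0,0,0],"twist": [0,0,0]},
    {"translation": [0,0,0],"twist": [0,0,0]},
  ],
  grip=1,
)

```text
time_s: 12.6
tool_pos: [0.4748, -0.1036, 0.0218]
ee_rot: [3.11, -0.412, 0.009]
ft_force: [-4.5, 2.1, 8.3]
gripper_width: 0.437
```

Request:
apply_moves(
  series=[
    {"translation": [0,0,0],"twist": [0,0,0]},
    {"translation": [0,0,0],"twist": [0,0,0]},
  ],
)

```text
time_s: 12.77
tool_pos: [0.4748, -0.1036, 0.0234]
ee_rot: [3.11, -0.412, 0.008]
ft_force: [-5.0, 1.0, 6.8]
gripper_width: 0.408
```

```bash
python3 -c "
from h import *
go(.4745,-.1035,.018,-15)
"
```

```text
t 12.77 pos [ 0.4748 -0.1036  0.0234] yaw -15.1 q6 -0.05 w 0.408 F [-5.   1.   6.8]
shift mm [-0.3 -0.   5.4] twist [ 0.24 -0.32 -0.1 ] after twist shift [-0.3 -0.   5.4]
```

Request:
apply_moves(
  series=[
    {"translation": [0,0,0],"twist": [0,0,0]},
    {"translation": [0,0,0],"twist": [0,0,0]},
    {"translation": [0,0,0],"twist": [0,0,0]},
    {"translation": [0,0,0],"twist": [0,0,0]},
  ],
  grip=0,
)

```text
time_s: 13.1
tool_pos: [0.4754, -0.1038, 0.0242]
ee_rot: [3.109, -0.412, 0.01]
ft_force: [-0.2, 0.5, 0.3]
gripper_width: 0.953
```

```bash
python3 -c "
from h import *
go(.4745,-.1035,.012,-15)
f=viewer.grab_frame('wrist');cv2.imwrite('pics/w13.png',f['img'])
f=viewer.grab_frame('scene');crop(f,'s13.png',170,180,90,90,6)
"
```

```text
t 13.1 pos [ 0.4754 -0.1038  0.0242] yaw -15.1 q6 -0.05 w 0.953 F [-0.2  0.5  0.3]
shift mm [-1.1 -0.1 12.2] twist [ 0.25 -0.4  -0.1 ] after twist shift [-1.  -0.1 12.2]
```

View pics/w13.png

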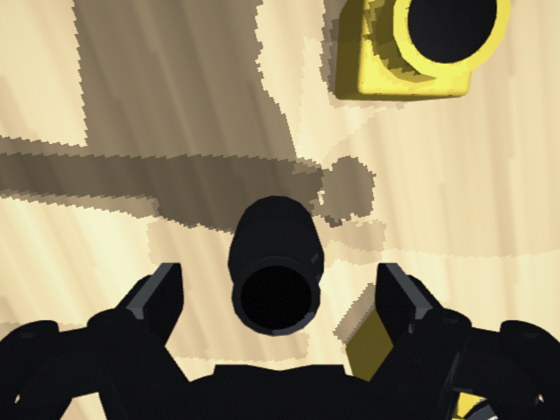

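View pics/s13.png

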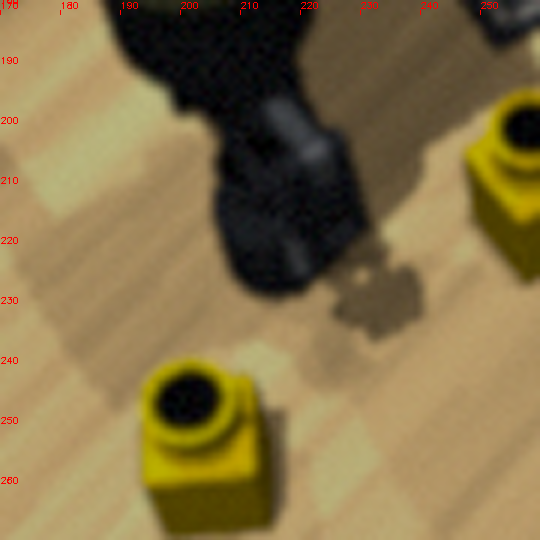

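Request:
apply_moves(
  series=[
    {"translation": [-0.001,0,0.007],"twist": [0,-0.2,0]},
    {"translation": [0,0,0.003],"twist": [0,0,0]},
    {"translation": [0,0,0],"twist": [0,0,0]},
    {"translation": [0,0,0],"twist": [0,0,0]},
  ],
)

```text
time_s: 13.53
tool_pos: [0.4739, -0.1035, 0.0125]
ee_rot: [3.11, -0.412, 0.002]
ft_force: [-0.4, -0.8, 0.7]
gripper_width: 1.001
```

```bash
python3 -c "
from h import *
go(.4745,-.1035,.012,-15)
"
```

```text
t 13.53 pos [ 0.4739 -0.1035  0.0125] yaw -15.11 q6 -0.05 w 1.001 F [-0.4 -0.8  0.7]
shift mm [ 0.6 -0.1  0.5] twist [ 0.24 -0.12 -0.11] after twist shift [ 0.6 -0.1  0.5]
```

Request:
apply_moves(
  series=[
    {"translation": [0.0005,0,0.001],"twist": [0,0,0]},
    {"translation": [0,0,0],"twist": [0,0,0]},
    {"translation": [0,0,0],"twist": [0,0,0]},
    {"translation": [0,0,0],"twist": [0,0,0]},
    {"translation": [0,0,0],"twist": [0,0,0]},
  ],
  grip=1,
)

```text
time_s: 13.95
tool_pos: [0.474, -0.1034, 0.0113]
ee_rot: [3.11, -0.412, 0.001]
ft_force: [0.6, -0.5, -3.0]
gripper_width: 0.511
```

Request:
apply_moves(
  series=[
    {"translation": [0,0,0],"twist": [0,0,0]},
    {"translation": [0,0,0],"twist": [0,0,0]},
  ],
)

```text
time_s: 14.12
tool_pos: [0.474, -0.1035, 0.0112]
ee_rot: [3.11, -0.412, 0.001]
ft_force: [-0.2, -0.9, -1.0]
gripper_width: 0.514
```

```bash
python3 -c "
from h import *
go(.4745,-.1035,.012,-15)
"
```

```text
t 14.12 pos [ 0.474  -0.1035  0.0112] yaw -15.1 q6 -0.05 w 0.514 F [-0.2 -0.9 -1. ]
shift mm [ 0.5 -0.1 -0.8] twist [ 0.24 -0.06 -0.1 ] after twist shift [ 0.5 -0.1 -0.8]
```

Request:
apply_moves(
  series=[
    {"translation": [0,0,-0.01],"twist": [0,0,0]},
    {"translation": [0,0,-0.03],"twist": [0,0,0]},
    {"translation": [0,0,-0.035],"twist": [0,0,0]},
    {"translation": [0,0,-0.035],"twist": [0,0,0]},
    {"translation": [0,0,-0.025],"twist": [0,0,0]},
  ],
)

```text
time_s: 14.53
tool_pos: [0.4663, -0.1004, 0.1437]
ee_rot: [3.114, -0.413, -0.029]
ft_force: [0.7, -0.2, -2.3]
gripper_width: 0.509
```

```bash
python3 -c "
from h import *
go(.592,-.3023,.145,-15)
f=viewer.grab_frame('wrist');cv2.imwrite('pics/w14.png',f['img'])
"
```

```text
t 14.53 pos [ 0.4663 -0.1004  0.1437] yaw -15.11 q6 -0.05 w 0.509 F [ 0.7 -0.2 -2.3]
shift mm [173.9 162.2  -4. ] twist [ 0.18  1.04 -0.11] after twist shift [173.7 162.5  -1.3]
```

View pics/w14.png

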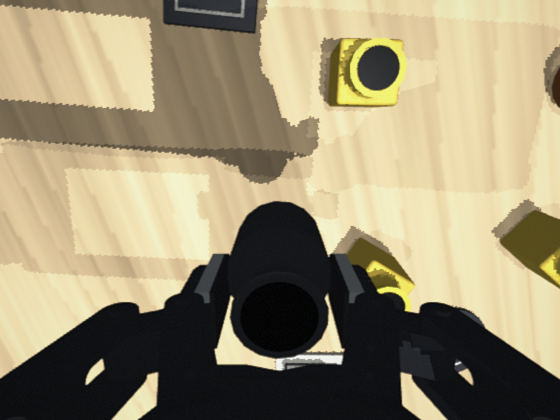

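Request:
apply_moves(
  series=[
    {"translation": [0.018,0.017,-0.002],"twist": [0,0.5,0]},
    {"translation": [0.026,0.0245,0],"twist": [0,0.5,0]},
    {"translation": [0.026,0.0245,0],"twist": [0,0,0]},
    {"translation": [0.026,0.0245,0],"twist": [0,0,0]},
    {"translation": [0.026,0.0245,0],"twist": [0,0,0]},
  ],
)

```text
time_s: 15.0
tool_pos: [0.5612, -0.2437, 0.1607]
ee_rot: [3.111, -0.4, 0.026]
ft_force: [0.4, -0.1, -2.0]
gripper_width: 0.512
```

```bash
python3 -c "
from h import *
go(.592,-.3023,.145,-15)
"
```

```text
t 15.0 pos [ 0.5612 -0.2437  0.1607] yaw -14.65 q6 -0.24 w 0.512 F [ 0.4 -0.1 -2. ]
shift mm [44.3 48.8 16.5] twist [ 0.14 -0.96  0.35] after twist shift [44.9 48.6 15.7]
```

Request:
apply_moves(
  series=[
    {"translation": [0.022,0.024,0.005],"twist": [0,-0.5,0]},
    {"translation": [0.016,0.018,0.01],"twist": [0,-0.4,0]},
    {"translation": [0,0,0],"twist": [0,0,0]},
    {"translation": [0,0,0],"twist": [0,0,0]},
  ],
)

```text
time_s: 15.33
tool_pos: [0.59, -0.3033, 0.145]
ee_rot: [3.111, -0.407, 0.001]
ft_force: [0.7, 0.4, -2.0]
gripper_width: 0.51
```

```bash
python3 -c "
from h import *
go(.592,-.3023,.0162,-15)
f=viewer.grab_frame('wrist');cv2.imwrite('pics/w15.png',f['img'])
"
```

```text
t 15.33 pos [ 0.59   -0.3033  0.145 ] yaw -14.91 q6 -0.29 w 0.51 F [ 0.7  0.4 -2. ]
shift mm [  1.5  -1.9 128.8] twist [ 0.22 -0.05  0.09] after twist shift [  1.7  -1.5 128.8]
```

View pics/w15.png

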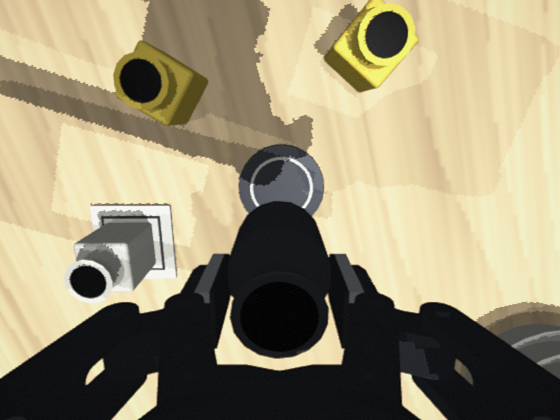

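```bash
python3 -c "
from h import *
f=viewer.grab_frame('wrist')
P=np.array([proj(f,(.592+.04*np.cos(a),-.3023+.04*np.sin(a),.005)) for a in np.linspace(0,6.28,400)])
print(P.min(0),P.max(0))
crop(f,'w15c.png',230,130,110,110,5)
"
```

```text
[237.69245855 143.7165878 ] [324.00356614 228.35930636]
```

View pics/w15c.png

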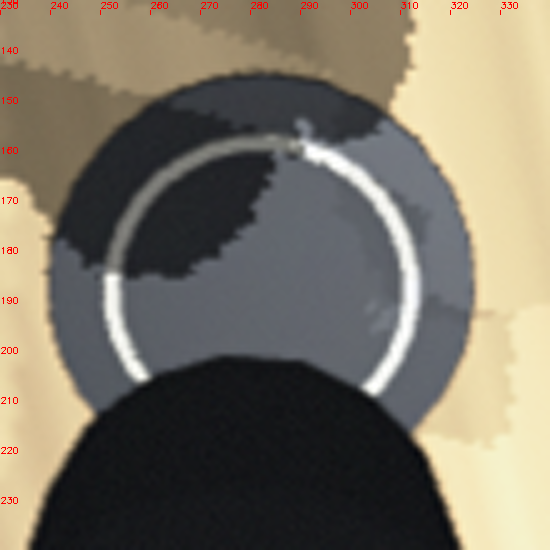

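Request:
apply_moves(
  series=[
    {"translation": [0.002,0,0.02],"twist": [0,0,0]},
    {"translation": [0,0,0.03],"twist": [0,0,0]},
    {"translation": [0,0,0.03],"twist": [0,0,0]},
    {"translation": [0,0,0],"twist": [0,0,0]},
  ],
)

```text
time_s: 15.77
tool_pos: [0.5935, -0.3003, 0.0695]
ee_rot: [3.109, -0.4, 0.013]
ft_force: [-2.0, 0.7, -4.2]
gripper_width: 0.511
```

```bash
python3 -c "
from h import *
go(.5932,-.3027,.0162,-15)
"
```

```text
t 15.77 pos [ 0.5935 -0.3003  0.0695] yaw -14.67 q6 -0.29 w 0.511 F [-2.   0.7 -4.2]
shift mm [-0.2  2.1 53.3] twist [ 0.31 -0.53  0.33] after twist shift [ 0.3  2.4 53.3]
```

Request:
apply_moves(
  series=[
    {"translation": [0,0.002,0.015],"twist": [0,-0.4,0]},
    {"translation": [0,0,0.015],"twist": [0,0,0]},
    {"translation": [0,0,0],"twist": [0,0,0]},
    {"translation": [0,0,0],"twist": [0,0,0]},
  ],
)

```text
time_s: 16.1
tool_pos: [0.5938, -0.2992, 0.0437]
ee_rot: [3.111, -0.395, 0.006]
ft_force: [-0.4, 0.4, -1.8]
gripper_width: 0.509
```

```bash
python3 -c "
from h import *
go(.5932,-.3027,.0162,-15)
"
```

```text
t 16.1 pos [ 0.5938 -0.2992  0.0437] yaw -14.48 q6 -0.29 w 0.509 F [-0.4  0.4 -1.8]
shift mm [ 0.2  3.4 27.5] twist [ 0.3  -0.25  0.52] after twist shift [ 0.3  3.5 27.5]
```

Request:
apply_moves(
  series=[
    {"translation": [0,0.005,0.008],"twist": [0,-0.1,0]},
    {"translation": [0,0.001,0.006],"twist": [0,0,0]},
    {"translation": [0,0,0],"twist": [0,0,0]},
    {"translation": [0,0,0],"twist": [0,0,0]},
  ],
)

```text
time_s: 16.43
tool_pos: [0.5948, -0.3065, 0.0338]
ee_rot: [3.109, -0.394, 0.013]
ft_force: [-0.9, -0.6, -1.7]
gripper_width: 0.508
```

```bash
python3 -c "
from h import *
go(.5932,-.3027,.0162,-15)
"
```

```text
t 16.43 pos [ 0.5948 -0.3065  0.0338] yaw -14.43 q6 -0.3 w 0.508 F [-0.9 -0.6 -1.7]
shift mm [-2.7 -3.5 17.6] twist [ 0.41 -0.52  0.57] after twist shift [-2.5 -3.3 17.6]
```

Request:
apply_moves(
  series=[
    {"translation": [-0.0025,-0.0025,0.005],"twist": [0.2,-0.4,0]},
    {"translation": [0,0,0.004],"twist": [0,0,0]},
    {"translation": [0,0,0],"twist": [0,0,0]},
    {"translation": [0,0,0],"twist": [0,0,0]},
  ],
)

```text
time_s: 16.77
tool_pos: [0.5935, -0.304, 0.0252]
ee_rot: [3.113, -0.395, 0.004]
ft_force: [0.3, 0.7, -2.7]
gripper_width: 0.509
```

```bash
python3 -c "
from h import *
go(.5932,-.3027,.0162,-15)
"
```

```text
t 16.77 pos [ 0.5935 -0.304   0.0252] yaw -14.47 q6 -0.3 w 0.509 F [ 0.3  0.7 -2.7]
shift mm [-0.7 -1.2  9. ] twist [ 0.21 -0.18  0.53] after twist shift [-0.6 -1.2  9. ]
```

Request:
apply_moves(
  series=[
    {"translation": [-0.0005,-0.0013,0.003],"twist": [0,-0.1,0]},
    {"translation": [0,0,0.003],"twist": [0,0,0]},
    {"translation": [0,0,0],"twist": [0,0,0]},
    {"translation": [0,0,0],"twist": [0,0,0]},
  ],
)

```text
time_s: 17.1
tool_pos: [0.5933, -0.3023, 0.0183]
ee_rot: [3.113, -0.395, 0.001]
ft_force: [0.5, -0.3, -3.2]
gripper_width: 0.504
```

```bash
python3 -c "
from h import *
go(.5932,-.3027,.0162,-15)
"
```

```text
t 17.1 pos [ 0.5933 -0.3023  0.0183] yaw -14.46 q6 -0.29 w 0.504 F [ 0.5 -0.3 -3.2]
shift mm [-0.   0.4  2.1] twist [ 0.21 -0.05  0.54] after twist shift [0.  0.4 2.1]
```

Request:
apply_moves(
  series=[
    {"translation": [0,0.0004,0.0012],"twist": [0,0,0]},
    {"translation": [0,0,0],"twist": [0,0,0]},
    {"translation": [0,0,0],"twist": [0,0,0]},
  ],
)

```text
time_s: 17.35
tool_pos: [0.5932, -0.3027, 0.017]
ee_rot: [3.113, -0.395, 0.001]
ft_force: [-0.1, -0.1, -2.1]
gripper_width: 0.513
```

Request:
apply_moves(
  series=[
    {"translation": [0,0,0.001],"twist": [0,0,0]},
    {"translation": [0,0,0],"twist": [0,0,0]},
    {"translation": [0,0,0],"twist": [0,0,0]},
  ],
)

```text
time_s: 17.6
tool_pos: [0.5936, -0.303, 0.0166]
ee_rot: [3.113, -0.395, 0.002]
ft_force: [-0.5, 0.0, -2.7]
gripper_width: 0.515
```

Request:
apply_moves(
  series=[
    {"translation": [-0.0003,-0.0003,0.001],"twist": [0,0,0]},
    {"translation": [0,0,0],"twist": [0,0,0]},
    {"translation": [0,0,0],"twist": [0,0,0]},
  ],
)

```text
time_s: 17.85
tool_pos: [0.5939, -0.3031, 0.0165]
ee_rot: [3.112, -0.395, 0.004]
ft_force: [1.1, -0.5, -2.1]
gripper_width: 0.513
```

Request:
apply_moves(
  series=[
    {"translation": [0,0,0.001],"twist": [0,0,0]},
    {"translation": [0,0,0],"twist": [0,0,0]},
    {"translation": [0,0,0],"twist": [0,0,0]},
  ],
)

```text
time_s: 18.1
tool_pos: [0.5942, -0.3032, 0.0164]
ee_rot: [3.112, -0.395, 0.005]
ft_force: [0.8, 0.2, -1.4]
gripper_width: 0.508
```

Request:
apply_moves(
  series=[
    {"translation": [-0.0008,-0.0004,0.0012],"twist": [0,-0.2,0]},
    {"translation": [0,0,0],"twist": [0,0,0]},
  ],
)

```text
time_s: 18.27
tool_pos: [0.5944, -0.3034, 0.0165]
ee_rot: [3.111, -0.395, 0.003]
ft_force: [0.6, 0.6, -2.6]
gripper_width: 0.509
```

Request:
apply_moves(
  series=[
    {"translation": [0,0,0],"twist": [0,0,0]},
    {"translation": [0,0,0],"twist": [0,0,0]},
    {"translation": [0,0,0],"twist": [0,0,0]},
    {"translation": [0,0,0],"twist": [0,0,0]},
  ],
  grip=0.1,
)

```text
time_s: 18.6
tool_pos: [0.5949, -0.3035, 0.0165]
ee_rot: [3.111, -0.395, 0.004]
ft_force: [0.1, -0.1, -1.2]
gripper_width: 0.897
```

Request:
apply_moves(
  series=[
    {"translation": [0,0,-0.02],"twist": [0,0,0]},
    {"translation": [0,0,-0.03],"twist": [0,0,0]},
    {"translation": [0,0,-0.04],"twist": [0,0,0]},
    {"translation": [0,0,-0.04],"twist": [0,0,0]},
    {"translation": [0,0,-0.035],"twist": [0,0,0]},
  ],
)

```text
time_s: 19.02
tool_pos: [0.5872, -0.298, 0.1721]
ee_rot: [-3.112, 0.395, 0.032]
ft_force: [1.2, -0.3, 0.6]
gripper_width: 0.893
```

```bash
python3 -c "
from h import *
f=viewer.grab_frame('wrist');f=viewer.grab_frame('wrist');f=viewer.grab_frame('wrist');crop(f,'w16.png',220,110,120,120,5)
P=np.array([proj(f,(.5932+.04*np.cos(a),-.3027+.04*np.sin(a),.005)) for a in np.linspace(0,6.28,400)])
print(P.min(0),P.max(0),proj(f,(.5932,-.3027,.085)))
go(.5932,-.3027,.2,-15)
"
```

```text
[243.08800913 144.10714423] [320.95683405 220.72588733] (np.float64(282.17546180476586), np.float64(203.17691761075665))
t 19.17 pos [ 0.5901 -0.2997  0.1757] yaw -14.47 q6 -0.29 w 0.897 F [ 0.   0.7 -0.6]
shift mm [  3.5   2.1 -24.4] twist [0.07 0.68 0.53] after twist shift [  3.8   2.1 -24.3]
```

View pics/w16.png

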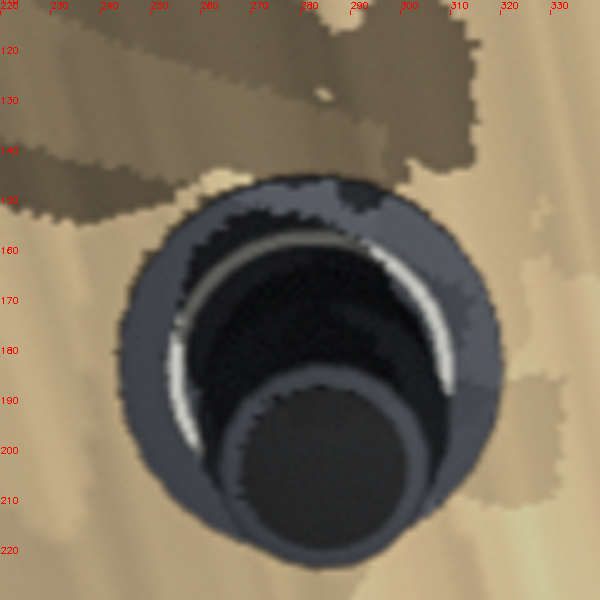

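```bash
python3 -c "
from h import *
go(.4555,.0803,.19,-20.5)
"
```

```text
t 19.17 pos [ 0.5901 -0.2997  0.1757] yaw -14.47 q6 -0.29 w 0.897 F [ 0.   0.7 -0.6]
shift mm [-225.4 -334.3  -12. ] twist [0.1  0.67 6.03] after twist shift [-259.2 -308.8  -14.3]
```

Request:
apply_moves(
  series=[
    {"translation": [-0.022,-0.033,0],"twist": [0,0.6,0]},
    {"translation": [-0.022,-0.033,-0.003],"twist": [0,0,0]},
    {"translation": [-0.022,-0.033,-0.003],"twist": [0,0,0]},
    {"translation": [-0.022,-0.033,-0.003],"twist": [0,0,0]},
    {"translation": [-0.022,-0.033,-0.003],"twist": [0,0,0]},
  ],
  grip=0,
)

```text
time_s: 19.58
tool_pos: [0.5191, -0.1122, 0.1745]
ee_rot: [-3.112, 0.411, 0.027]
ft_force: [0.5, 1.5, 0.5]
gripper_width: 1.0
```

Request:
apply_moves(
  series=[
    {"translation": [-0.022,-0.033,0],"twist": [0,0,0]},
    {"translation": [-0.022,-0.033,0],"twist": [0,0,0]},
    {"translation": [-0.022,-0.033,0],"twist": [0,0,0]},
    {"translation": [-0.022,-0.033,0],"twist": [0,0,0]},
    {"translation": [0,0,0],"twist": [0,0,0]},
  ],
)

```text
time_s: 20.0
tool_pos: [0.4585, 0.0498, 0.1683]
ee_rot: [-3.11, 0.406, 0.045]
ft_force: [-0.3, -0.5, 0.0]
gripper_width: 1.0
```

```bash
python3 -c "
from h import *
go(.4555,.0803,.19,-20.5)
"
```

```text
t 20.0 pos [0.4585 0.0498 0.1683] yaw -14.89 q6 0.25 w 1.0 F [-0.3 -0.5  0. ]
shift mm [-11.4 -28.8 -21.4] twist [0.02 1.68 5.61] after twist shift [-13.5 -27.5 -21.7]
```

Request:
apply_moves(
  series=[
    {"translation": [-0.01,-0.025,-0.015],"twist": [0,1.5,0]},
    {"translation": [0,0,0],"twist": [0,0,5.5]},
    {"translation": [0,0,0],"twist": [0,0,0]},
  ],
)

```text
time_s: 20.25
tool_pos: [0.4514, 0.0803, 0.1789]
ee_rot: [3.093, -0.552, -0.015]
ft_force: [-0.1, 0.1, -1.0]
gripper_width: 1.007
```

```bash
python3 -c "
from h import *
f=viewer.grab_frame('wrist');f=viewer.grab_frame('wrist');cv2.imwrite('pics/w17.png',f['img'])
go(.4555,.0803,.19,-20.5)
"
```

```text
t 20.35 pos [0.4519 0.0797 0.1792] yaw -19.92 q6 0.41 w 0.999 F [0.3 0.1 0. ]
shift mm [  3.   -1.8 -10.8] twist [0.07 0.51 0.58] after twist shift [  3.1  -1.8 -10.8]
```

View pics/w17.png

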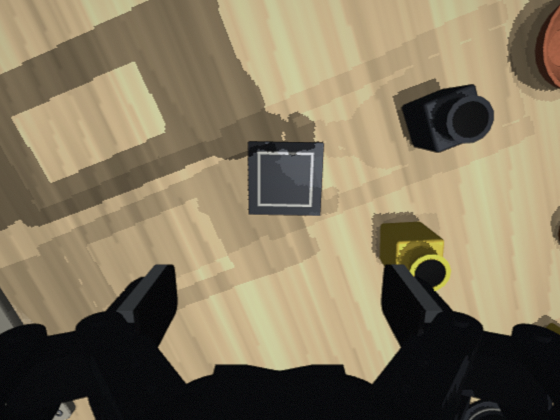

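```bash
python3 -c "
from h import *
f=viewer.grab_frame('wrist');crop(f,'w17c.png',238,130,95,95,6)
im=f['img'].astype(int);sat=im.max(2)-im.min(2)
m=((im.min(2)>95)&(sat<30));m[:, :235]=0
print(proj(f,(.4555,.0803,.005)))
import sys
for s in [(258,180),(259,180),(260,180),(261,180)]:
  if m[s[1],s[0]]: print(s); blob(f,m,s,.005)
"
```

```text
(np.float64(282.92975788328573), np.float64(180.4589839472007))
(258, 180)
rect c [457.9  81.3] size [57.3 56.8] ang 69.13 | ellipse [457.6  81.4] [66.1 66.7]
(259, 180)
rect c [457.9  81.3] size [57.3 56.8] ang 69.13 | ellipse [457.6  81.4] [66.1 66.7]
```

View pics/w17c.png

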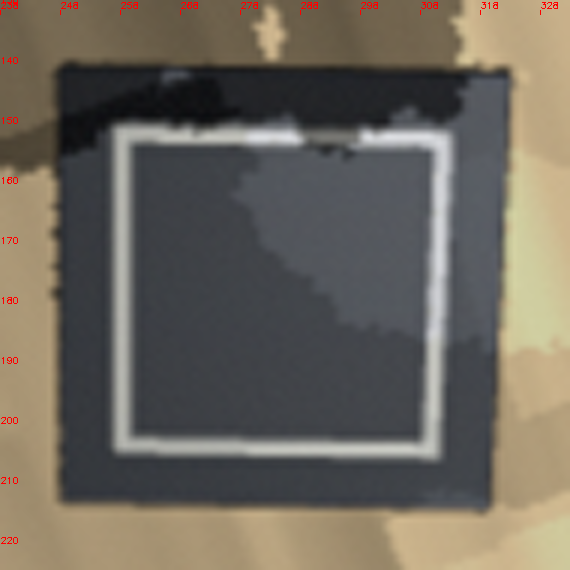

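```bash
python3 -c "
from h import *
f=viewer.grab_frame('wrist')
q=lambda a,b:(238+a/6,130+b/6)
sq(f,[q(*p) for p in [(59,66),(510,71),(491,510),(60,504)]],.005)
sq(f,[q(*p) for p in [(113,125),(452,131),(440,459),(115,452)]],.005)
go(.609,.091,.185,3)
"
```

```text
centre [0.4579 0.0805 0.005 ] len [74.7 75.8 75.7 75.7] ang [69.48 69.54 69.37 68.8 ]
centre [0.4579 0.0803 0.005 ] len [56.6 56.7 56.7 56.5] ang [69.11 69.51 68.91 69.43]
t 20.45 pos [0.4524 0.0788 0.1795] yaw -20.03 q6 0.41 w 0.999 F [ 0.9  0.1 -0.5]
shift mm [143.  -65.1  -6.8] twist [-2.000e-02  5.000e-01 -2.303e+01] after twist shift [157.1  -3.9  -5.5]
```

Request:
apply_moves(
  series=[
    {"translation": [0.034,-0.0155,0],"twist": [0,0.5,0]},
    {"translation": [0.036,-0.0165,0],"twist": [0,0,0]},
    {"translation": [0.036,-0.0165,0],"twist": [0,0,0]},
    {"translation": [0.03,-0.014,0],"twist": [0,0,0]},
    {"translation": [0,0,0],"twist": [0,0,0]},
  ],
)

```text
time_s: 20.87
tool_pos: [0.6039, 0.086, 0.1715]
ee_rot: [3.09, -0.543, -0.013]
ft_force: [0.1, -0.0, -0.6]
gripper_width: 1.001
```

Request:
apply_moves(
  series=[
    {"translation": [0,0,0],"twist": [0,0,-7]},
    {"translation": [0,0,0],"twist": [0,0,-7]},
    {"translation": [0,0,0],"twist": [0,0,-7]},
    {"translation": [0,0,0],"twist": [0,0,0]},
    {"translation": [0,0,0],"twist": [0,0,0]},
  ],
)

```text
time_s: 21.28
tool_pos: [0.605, 0.0798, 0.1638]
ee_rot: [3.138, 0.043, -0.031]
ft_force: [0.2, -0.2, -0.2]
gripper_width: 1.0
```

```bash
python3 -c "
from h import *
go(.609,.091,.185,3)
f=viewer.grab_frame('wrist');f=viewer.grab_frame('wrist');cv2.imwrite('pics/w18.png',f['img'])
"
```

```text
t 21.28 pos [0.605  0.0798 0.1638] yaw 1.57 q6 0.02 w 1.0 F [ 0.2 -0.2 -0.2]
shift mm [  3.9 -11.  -21.3] twist [ 0.16  1.14 -1.43] after twist shift [  4.6 -11.  -21.2]
```

View pics/w18.png

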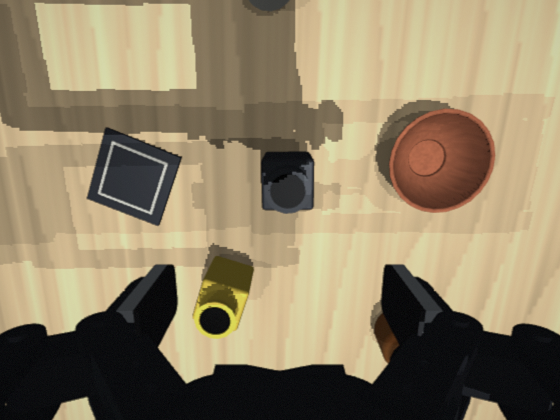

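```bash
python3 -c "
from h import *
f=viewer.grab_frame('wrist');f=dict(f);f['img']=cv2.convertScaleAbs(f['img'],alpha=2,beta=20);crop(f,'w18c.png',245,140,85,80,7)
"
```

```text
(no output)
```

View pics/w18c.png

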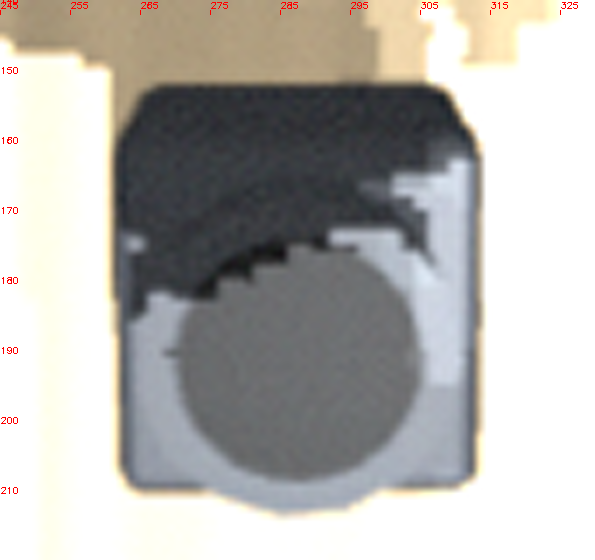

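```bash
python3 -c "
from h import *
f=viewer.grab_frame('wrist')
q=lambda a,b:(245+a/7,140+b/7)
c=ray(f,*q(298,360),.08);print(c)
sq(f,[q(*p) for p in [(114,155),(479,155),(477,490),(122,490)]],.058)
go(c[0],c[1],.02,1.6)
"
```

```text
[0.60996375 0.09057892 0.08      ]
centre [0.6101 0.0898 0.058 ] len [42.3 40.3 42.8 40.4] ang [1.76 2.84 1.92 2.19]
t 21.48 pos [0.6051 0.0805 0.1646] yaw 1.62 q6 0.02 w 0.996 F [ 0.5 -0.2  0.3]
shift mm [  7.8 -10.3 144.5] twist [0.17 1.07 0.02] after twist shift [  5.1  -9.9 144.6]
```

Request:
apply_moves(
  series=[
    {"translation": [0.006,-0.01,0.02],"twist": [0.1,1.0,-0.4]},
    {"translation": [0,0,0.02],"twist": [0,0,0]},
    {"translation": [0,0,0.02],"twist": [0,0,0]},
    {"translation": [0,0,0],"twist": [0,0,0]},
    {"translation": [0,0,0],"twist": [0,0,0]},
  ],
)

```text
time_s: 21.9
tool_pos: [0.613, 0.0912, 0.1069]
ee_rot: [3.141, 0.043, 0.011]
ft_force: [-0.3, -0.6, 1.3]
gripper_width: 1.0
```

```bash
python3 -c "
from h import *
go(.61,.0905,.018,2)
"
```

```text
t 21.9 pos [0.613  0.0912 0.1069] yaw 1.58 q6 0.04 w 1.0 F [-0.3 -0.6  1.3]
shift mm [-3.6  0.6 88.9] twist [ 0.04 -0.4  -0.42] after twist shift [-3.   0.6 88.9]
```

Request:
apply_moves(
  series=[
    {"translation": [-0.004,0,0.015],"twist": [0,-0.5,-0.5]},
    {"translation": [-0.001,0,0.02],"twist": [0,0,0]},
    {"translation": [0,0,0.015],"twist": [0,0,0]},
    {"translation": [0,0,0],"twist": [0,0,0]},
  ],
)

```text
time_s: 22.23
tool_pos: [0.6104, 0.0912, 0.0593]
ee_rot: [3.141, 0.057, 0.007]
ft_force: [-0.7, 0.6, -0.5]
gripper_width: 1.002
```

```bash
python3 -c "
from h import *
go(.61,.0905,.016,2)
"
```

```text
t 22.23 pos [0.6104 0.0912 0.0593] yaw 2.06 q6 0.03 w 1.002 F [-0.7  0.6 -0.5]
shift mm [-0.6  0.6 43.3] twist [ 0.03 -0.24  0.06] after twist shift [-0.4  0.6 43.3]
```

Request:
apply_moves(
  series=[
    {"translation": [-0.001,0.0005,0.015],"twist": [0,-0.2,0]},
    {"translation": [-0.001,0,0.015],"twist": [0,0,0]},
    {"translation": [0,0,0.009],"twist": [0,0,0]},
    {"translation": [0,0,0],"twist": [0,0,0]},
  ],
)

```text
time_s: 22.57
tool_pos: [0.6104, 0.0905, 0.0205]
ee_rot: [3.141, 0.056, 0.007]
ft_force: [-0.1, -0.0, -0.2]
gripper_width: 0.998
```

```bash
python3 -c "
from h import *
go(.61,.0905,.016,2)
f=viewer.grab_frame('wrist');f=dict(f);f['img']=cv2.convertScaleAbs(f['img'],alpha=1.5,beta=20);crop(f,'w19.png',0,100,560,320,1)
"
```

```text
t 22.57 pos [0.6104 0.0905 0.0205] yaw 2.06 q6 0.03 w 0.998 F [-0.1 -0.  -0.2]
shift mm [-0.4 -0.   4.5] twist [ 0.02 -0.24  0.06] after twist shift [-0.4 -0.   4.5]
```

View pics/w19.png

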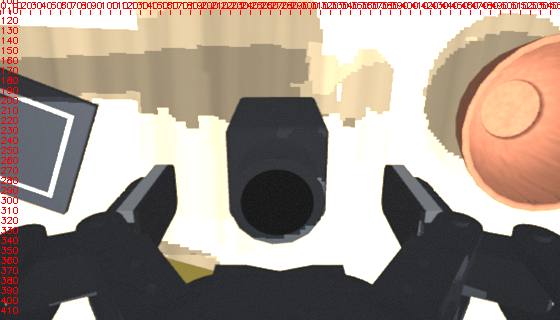

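Request:
apply_moves(
  series=[
    {"translation": [-0.0005,0,0.004],"twist": [0,-0.2,0]},
    {"translation": [0,0,0.001],"twist": [0,0,0]},
  ],
)

```text
time_s: 22.78
tool_pos: [0.6114, 0.0905, 0.0177]
ee_rot: [3.141, 0.056, 0.005]
ft_force: [-0.7, 1.1, 0.0]
gripper_width: 1.001
```

Request:
apply_moves(
  series=[
    {"translation": [0,0,0],"twist": [0,0,0]},
    {"translation": [0,0,0],"twist": [0,0,0]},
    {"translation": [0,0,0],"twist": [0,0,0]},
    {"translation": [0,0,0],"twist": [0,0,0]},
    {"translation": [0,0,0],"twist": [0,0,0]},
  ],
  grip=1,
)

```text
time_s: 23.2
tool_pos: [0.6132, 0.0907, 0.0203]
ee_rot: [3.141, 0.056, 0.01]
ft_force: [0.9, -0.6, -3.2]
gripper_width: 0.503
```

Request:
apply_moves(
  series=[
    {"translation": [0,0,0],"twist": [0,0,0]},
    {"translation": [0,0,0],"twist": [0,0,0]},
  ],
)

```text
time_s: 23.37
tool_pos: [0.613, 0.0907, 0.0201]
ee_rot: [3.141, 0.056, 0.01]
ft_force: [-0.4, 0.1, -1.9]
gripper_width: 0.498
```

```bash
python3 -c "
from h import *
go(.61,.0905,.016,2)
"
```

```text
t 23.37 pos [0.613  0.0907 0.0201] yaw 2.05 q6 0.03 w 0.498 F [-0.4  0.1 -1.9]
shift mm [-3.1  0.1  4.1] twist [ 0.01 -0.36  0.05] after twist shift [-3.   0.1  4.1]
```

Request:
apply_moves(
  series=[
    {"translation": [0,0,-0.01],"twist": [0,0,0]},
    {"translation": [0,0,-0.03],"twist": [0,0,0]},
    {"translation": [0,0,-0.035],"twist": [0,0,0]},
    {"translation": [0,0,-0.02],"twist": [0,0,0]},
    {"translation": [0,0,-0.01],"twist": [0,0,4]},
  ],
)

```text
time_s: 23.78
tool_pos: [0.607, 0.0904, 0.1244]
ee_rot: [3.14, -0.052, -0.011]
ft_force: [0.2, 0.6, -2.2]
gripper_width: 0.499
```

Request:
apply_moves(
  series=[
    {"translation": [0,0,0],"twist": [0,0,6]},
    {"translation": [0,0,0],"twist": [0,0,6]},
    {"translation": [0,0,0],"twist": [0,0,4]},
    {"translation": [0,0,0],"twist": [0,0,2]},
    {"translation": [0,0,0],"twist": [0,0,0]},
  ],
)

```text
time_s: 24.2
tool_pos: [0.6111, 0.0906, 0.1353]
ee_rot: [-3.088, 0.572, -0.009]
ft_force: [0.6, -0.4, -2.7]
gripper_width: 0.504
```

```bash
python3 -c "
from h import *
go(.4579,.0806,.14,-20.8)
f=viewer.grab_frame('wrist');f=dict(f);f['img']=cv2.convertScaleAbs(f['img'],alpha=1.5,beta=20);cv2.imwrite('pics/w20.png',f['img'])
"
```

```text
t 24.2 pos [0.6111 0.0906 0.1353] yaw -20.99 q6 0.43 w 0.504 F [ 0.6 -0.4 -2.7]
shift mm [-139.4   64.2   -5.5] twist [-0.12 -0.3  -0.19] after twist shift [-139.6   63.8   -4.7]
```

View pics/w20.png

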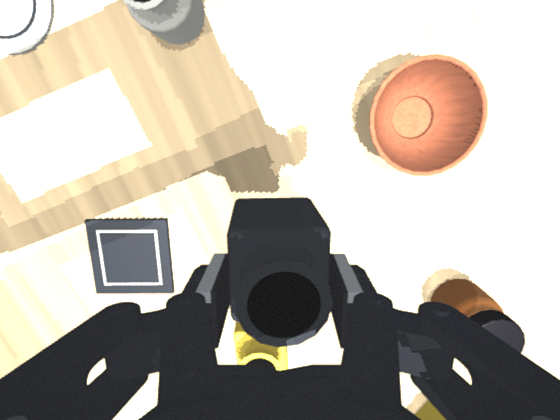

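Request:
apply_moves(
  series=[
    {"translation": [-0.022,0.01,0],"twist": [0,0,0]},
    {"translation": [-0.034,0.0155,0],"twist": [0,0,0]},
    {"translation": [-0.034,0.0155,0],"twist": [0,0,0]},
    {"translation": [-0.028,0.013,0],"twist": [0,0,0]},
    {"translation": [-0.01,0.005,0],"twist": [0,0,0]},
  ],
)

```text
time_s: 24.67
tool_pos: [0.4668, 0.0801, 0.1327]
ee_rot: [-3.092, 0.555, -0.006]
ft_force: [0.2, -0.5, -2.0]
gripper_width: 0.498
```

```bash
python3 -c "
from h import *
go(.4579,.0806,.10,-20.8)
"
```

```text
t 24.67 pos [0.4668 0.0801 0.1327] yaw -20.35 q6 0.42 w 0.498 F [ 0.2 -0.5 -2. ]
shift mm [-8.6  2.7 32.7] twist [-0.07 -0.21  0.45] after twist shift [-8.4  2.7 32.7]
```

Request:
apply_moves(
  series=[
    {"translation": [-0.007,0.002,0.01],"twist": [0,0,0.4]},
    {"translation": [0,0,0.02],"twist": [0,0,0]},
    {"translation": [0,0,0],"twist": [0,0,0]},
    {"translation": [0,0,0],"twist": [0,0,0]},
  ],
)

```text
time_s: 25.0
tool_pos: [0.4563, 0.0807, 0.104]
ee_rot: [-3.091, 0.555, -0.009]
ft_force: [0.2, 0.6, -2.1]
gripper_width: 0.502
```

```bash
python3 -c "
from h import *
go(.4579,.0806,.0251,-20.8)
f=viewer.grab_frame('wrist');
print([np.round(proj(f,(.4579+a*np.cos(np.radians(-20.8))-b*np.sin(np.radians(-20.8)),.0806+a*np.sin(np.radians(-20.8))+b*np.cos(np.radians(-20.8)),.005)),1) for a,b in [(-.038,.038),(.038,.038)]])
f=dict(f);f['img']=cv2.convertScaleAbs(f['img'],alpha=1.5,beta=20);crop(f,'w21.png',210,130,130,110,5)
"
```

```text
t 25.0 pos [0.4563 0.0807 0.104 ] yaw -20.35 q6 0.42 w 0.502 F [ 0.2  0.6 -2.1]
shift mm [ 1.1 -0.3 78.9] twist [-0.12 -0.33  0.45] after twist shift [ 1.5 -0.5 78.9]
[array([231.4, 152.3]), array([328.2, 153.1])]
```

View pics/w21.png

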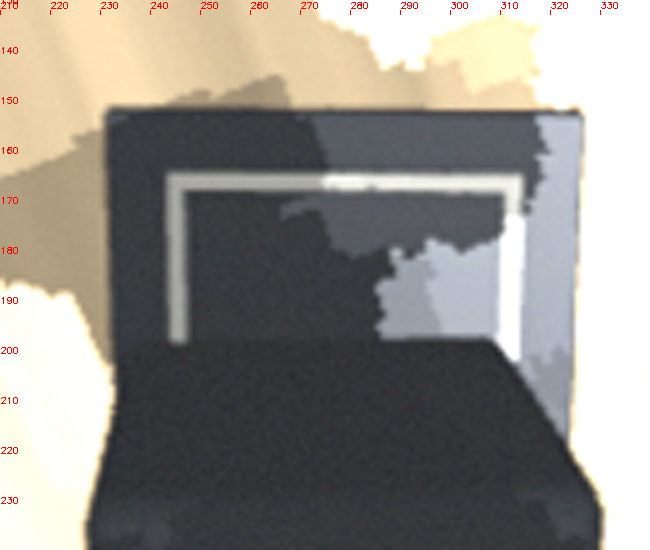

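Request:
apply_moves(
  series=[
    {"translation": [0.0008,0,0.015],"twist": [0,0,0.5]},
    {"translation": [0,0,0.02],"twist": [0,0,0]},
    {"translation": [0,0,0.01],"twist": [0,0,0]},
    {"translation": [0,0,0],"twist": [0,0,0]},
    {"translation": [0,0,0],"twist": [0,0,0]},
  ],
)

```text
time_s: 25.47
tool_pos: [0.4619, 0.0805, 0.063]
ee_rot: [-3.088, 0.565, -0.018]
ft_force: [0.2, 0.6, -1.8]
gripper_width: 0.502
```

```bash
python3 -c "
from h import *
go(.4573,.0806,.0251,-20.8)
"
```

```text
t 25.47 pos [0.4619 0.0805 0.063 ] yaw -20.73 q6 0.43 w 0.502 F [ 0.2  0.6 -1.8]
shift mm [-4.7  1.7 37.8] twist [-0.25 -0.62  0.07] after twist shift [-4.3  1.6 37.9]
```

Request:
apply_moves(
  series=[
    {"translation": [-0.005,0.0015,0.012],"twist": [-0.2,-0.4,0]},
    {"translation": [-0.0005,0,0.01],"twist": [0,0,0]},
    {"translation": [0,0,0],"twist": [0,0,0]},
    {"translation": [0,0,0],"twist": [0,0,0]},
  ],
)

```text
time_s: 25.8
tool_pos: [0.458, 0.0813, 0.0416]
ee_rot: [-3.09, 0.564, -0.01]
ft_force: [0.1, -0.3, -2.1]
gripper_width: 0.504
```

```bash
python3 -c "
from h import *
go(.4573,.0806,.0251,-20.8)
"
```

```text
t 25.8 pos [0.458  0.0813 0.0416] yaw -20.7 q6 0.43 w 0.504 F [ 0.1 -0.3 -2.1]
shift mm [-0.5  0.9 16.5] twist [-0.11 -0.35  0.1 ] after twist shift [-0.4  0.9 16.5]
```

Request:
apply_moves(
  series=[
    {"translation": [-0.0005,0.0007,0.007],"twist": [0,0,0]},
    {"translation": [0,0,0.005],"twist": [0,0,0]},
    {"translation": [0,0,0],"twist": [0,0,0]},
    {"translation": [0,0,0],"twist": [0,0,0]},
  ],
)

```text
time_s: 26.13
tool_pos: [0.4575, 0.0808, 0.0288]
ee_rot: [-3.09, 0.564, -0.011]
ft_force: [-0.2, -0.8, -2.3]
gripper_width: 0.499
```

```bash
python3 -c "
from h import *
go(.4573,.0806,.0251,-20.8)
"
```

```text
t 26.13 pos [0.4575 0.0808 0.0288] yaw -20.69 q6 0.43 w 0.499 F [-0.2 -0.8 -2.3]
shift mm [-0.2  0.3  3.7] twist [-0.12 -0.38  0.11] after twist shift [-0.2  0.3  3.7]
```

Request:
apply_moves(
  series=[
    {"translation": [-0.0002,0.0003,0.0025],"twist": [0,0,0]},
    {"translation": [0,0,0],"twist": [0,0,0]},
    {"translation": [0,0,0],"twist": [0,0,0]},
  ],
)

```text
time_s: 26.38
tool_pos: [0.4575, 0.0805, 0.0263]
ee_rot: [-3.089, 0.564, -0.012]
ft_force: [-0.2, -0.4, -2.0]
gripper_width: 0.499
```

Request:
apply_moves(
  series=[
    {"translation": [-0.0002,0,0.0013],"twist": [0,0,0]},
    {"translation": [0,0,0],"twist": [0,0,0]},
    {"translation": [0,0,0],"twist": [0,0,0]},
  ],
)

```text
time_s: 26.63
tool_pos: [0.4577, 0.0806, 0.0253]
ee_rot: [-3.089, 0.564, -0.013]
ft_force: [0.3, 0.5, -1.3]
gripper_width: 0.5
```

Request:
apply_moves(
  series=[
    {"translation": [-0.0003,0,0.001],"twist": [0,0,0]},
    {"translation": [0,0,0],"twist": [0,0,0]},
    {"translation": [0,0,0],"twist": [0,0,0]},
  ],
)

```text
time_s: 26.88
tool_pos: [0.4581, 0.0809, 0.0251]
ee_rot: [-3.089, 0.564, -0.015]
ft_force: [-0.2, 0.1, -1.9]
gripper_width: 0.502
```

In contact at the height I predicted. One small press, then release.

Request:
apply_moves(
  series=[
    {"translation": [-0.0005,0,0.001],"twist": [0,0,0]},
    {"translation": [0,0,0],"twist": [0,0,0]},
  ],
)

```text
time_s: 27.05
tool_pos: [0.4585, 0.0812, 0.025]
ee_rot: [-3.088, 0.564, -0.017]
ft_force: [-0.4, -0.5, -2.5]
gripper_width: 0.501
```

Request:
apply_moves(
  series=[
    {"translation": [0,0,0],"twist": [0,0,0]},
    {"translation": [0,0,0],"twist": [0,0,0]},
    {"translation": [0,0,0],"twist": [0,0,0]},
    {"translation": [0,0,0],"twist": [0,0,0]},
  ],
  grip=0.1,
)

```text
time_s: 27.38
tool_pos: [0.459, 0.0812, 0.0252]
ee_rot: [-3.088, 0.564, -0.019]
ft_force: [-1.2, 0.2, 0.2]
gripper_width: 0.902
```

Request:
apply_moves(
  series=[
    {"translation": [0,0,-0.02],"twist": [0,0,0]},
    {"translation": [0,0,-0.03],"twist": [0,0,0]},
    {"translation": [0,0,-0.04],"twist": [0,0,0]},
    {"translation": [0,0,-0.04],"twist": [0,0,0]},
    {"translation": [0,0,-0.035],"twist": [0,0,0]},
  ],
)

```text
time_s: 27.8
tool_pos: [0.4488, 0.0806, 0.1849]
ee_rot: [3.088, -0.564, -0.014]
ft_force: [1.1, -0.7, 0.3]
gripper_width: 0.897
```

```bash
python3 -c "
from h import *
f=viewer.grab_frame('wrist');f=viewer.grab_frame('wrist');f=viewer.grab_frame('wrist')
go(.4619,.312,.19,-20)
q=lambda X:np.round(proj(f,X),1)
print('pred rim',q((.4577,.0806,.085)))
f=dict(f);f['img']=cv2.convertScaleAbs(f['img'],alpha=1.8,beta=20);crop(f,'w22.png',230,125,110,110,5)
print(f['R'],f['t'])
import pickle;pickle.dump(f,open('f22.pkl','wb'))
"
```

```text
t 27.95 pos [0.4519 0.0808 0.187 ] yaw -20.71 q6 0.43 w 0.898 F [0.4 0.1 0.2]
shift mm [ -72.4 -219.8   -3.2] twist [ 0.07  0.06 -0.71] after twist shift [ -69.7 -220.7   -3. ]
pred rim [283.  196.7]
[[ 0.93564513 -0.35292429  0.00355592]
 [-0.34081984 -0.90084521  0.26892331]
 [-0.09170623 -0.25282871 -0.96315503]] [-0.39662398  0.19443888  0.43027898]
```

View pics/w22.png

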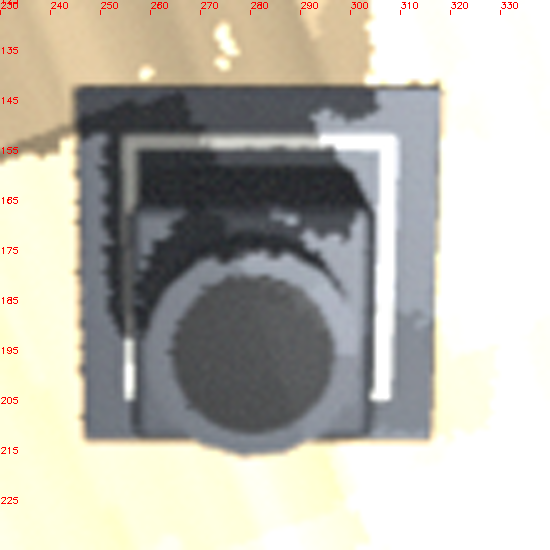

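```bash
python3 -c "
from h import *
import pickle;f=pickle.load(open('f22.pkl','rb'))
q=lambda a,b:(230+a/5,125+b/5)
sq(f,[q(*p) for p in [(75,87),(440,86),(430,438),(85,438)]],.005)
print(ray(f,*q(253.5,354.5),.085))
sq(f,[q(*p) for p in [(133,208),(373,208),(370,438),(135,438)]],.063)
go(.4619,.312,.19,-20)
"
```

```text
centre [0.4576 0.0816 0.005 ] len [74.9 75.2 74.9 74.9] ang [69.47 69.43 69.28 69.47]
[0.45612577 0.0819661  0.085     ]
centre [0.4563 0.0822 0.063 ] len [42.1 42.  42.7 41.9] ang [69.3  69.74 69.28 68.83]
t 27.95 pos [0.4519 0.0808 0.187 ] yaw -20.71 q6 0.43 w 0.898 F [0.4 0.1 0.2]
shift mm [ -72.4 -219.8   -3.2] twist [ 0.07  0.06 -0.71] after twist shift [ -69.7 -220.7   -3. ]
```

Request:
apply_moves(
  series=[
    {"translation": [-0.011,-0.034,0],"twist": [0,0,0]},
    {"translation": [-0.0125,-0.038,0],"twist": [0,0,0]},
    {"translation": [-0.0125,-0.038,0],"twist": [0,0,0]},
    {"translation": [-0.0125,-0.038,0],"twist": [0,0,0]},
    {"translation": [-0.0125,-0.038,0],"twist": [0,0,0]},
  ],
  grip=0,
)

```text
time_s: 28.37
tool_pos: [0.4615, 0.2746, 0.1818]
ee_rot: [3.08, -0.585, -0.003]
ft_force: [0.7, -0.5, 0.0]
gripper_width: 0.997
```

```bash
python3 -c "
from h import *
go(.4619,.312,.19,-20)
"
```

```text
t 28.37 pos [0.4615 0.2746 0.1818] yaw -21.52 q6 0.82 w 0.997 F [ 0.7 -0.5  0. ]
shift mm [-13.3 -34.9  -8.4] twist [ 0.36  0.05 -1.52] after twist shift [-12.4 -35.3  -8.2]
```

Request:
apply_moves(
  series=[
    {"translation": [-0.01,-0.026,-0.004],"twist": [0.3,0,0]},
    {"translation": [0,0,0],"twist": [0,0,0]},
    {"translation": [0,0,0],"twist": [0,0,0]},
  ],
)

```text
time_s: 28.62
tool_pos: [0.4578, 0.3105, 0.1796]
ee_rot: [3.085, -0.575, -0.012]
ft_force: [0.1, -0.5, 0.2]
gripper_width: 0.995
```

```bash
python3 -c "
from h import *
f=viewer.grab_frame('wrist');f=viewer.grab_frame('wrist');cv2.imwrite('pics/w23.png',f['img'])
im=f['img'].astype(int);sat=im.max(2)-im.min(2)
u,v=map(int,proj(f,(.4619,.312,.005)));print(u,v,im[v,u])
blob(f,(im.min(2)>85)&(sat<30),(u-37,v),.005)
go(.4635,.313,.19,-20)
"
```

```text
282 178 [187 193 193]
rect c [428.8 246.9] size [473.4 709.9] ang 69.31 | ellipse [424.2 231.3] [545.8 744. ]
t 28.72 pos [0.458  0.3093 0.1799] yaw -21.21 q6 0.87 w 1.002 F [ 0.6 -0.1 -0.1]
shift mm [  3.7  -5.4 -10.2] twist [ 0.25  0.41 -1.21] after twist shift [  3.9  -5.4 -10.1]
```

View pics/w23.png

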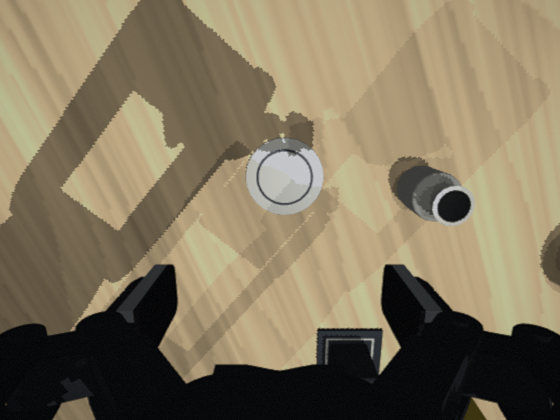

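```bash
python3 -c "
from h import *
f=viewer.grab_frame('wrist')
P=np.array([proj(f,(.4635+.04*np.cos(a),.313+.04*np.sin(a),.005)) for a in np.linspace(0,6.28,400)]);print(P.min(0),P.max(0))
crop(f,'w23c.png',235,128,100,100,5)
go(.588,.2545,.185,-20)
"
```

```text
[244.08860893 136.38064095] [322.3418283 213.799239 ]
t 28.77 pos [0.4585 0.3087 0.1804] yaw -21.27 q6 0.87 w 1.003 F [-0.5 -1.3  0.5]
shift mm [140.3   3.6  -5.5] twist [ 0.23  0.37 -1.27] after twist shift [140.2   6.6  -4.6]
```

View pics/w23c.png

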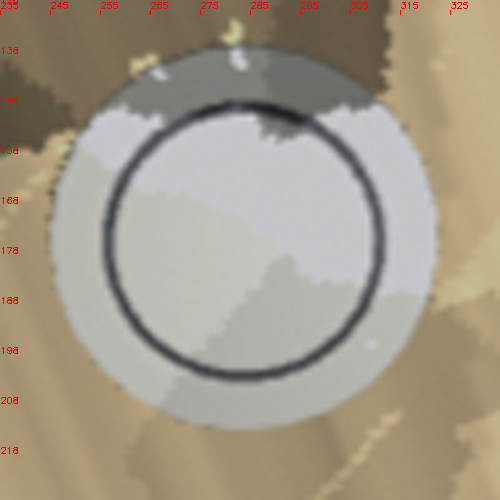

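Request:
apply_moves(
  series=[
    {"translation": [0.03,0.001,0],"twist": [0,0.3,0]},
    {"translation": [0.036,0.001,0],"twist": [0,0,0]},
    {"translation": [0.036,0.001,0],"twist": [0,0,0]},
    {"translation": [0.03,0.001,0],"twist": [0,0,0]},
    {"translation": [0,0,0],"twist": [0,0,0]},
  ],
)

```text
time_s: 29.18
tool_pos: [0.5836, 0.2485, 0.1791]
ee_rot: [3.081, -0.584, -0.003]
ft_force: [0.6, 0.3, 0.7]
gripper_width: 1.0
```

Request:
apply_moves(
  series=[
    {"translation": [0,0,0],"twist": [0,0,0]},
    {"translation": [0,0,0],"twist": [0,0,0]},
  ],
)

```text
time_s: 29.35
tool_pos: [0.585, 0.2441, 0.1783]
ee_rot: [3.078, -0.593, -0.004]
ft_force: [-0.2, -0.0, 0.5]
gripper_width: 1.002
```

```bash
python3 -c "
from h import *
go(.588,.2545,.185,-20)
f=viewer.grab_frame('wrist');f=viewer.grab_frame('wrist');cv2.imwrite('pics/w24.png',f['img']);crop(f,'w24c.png',235,120,110,110,5)
print(proj(f,(.588,.2545,.08)))
"
```

```text
t 29.35 pos [0.585  0.2441 0.1783] yaw -21.82 q6 0.7 w 1.002 F [-0.2 -0.   0.5]
shift mm [ -1.1 -10.7  -6.7] twist [ 0.39  0.1  -1.82] after twist shift [ -0.7 -10.8  -6.7]
(np.float64(277.6517163853539), np.float64(186.5186053534597))
```

View pics/w24c.png

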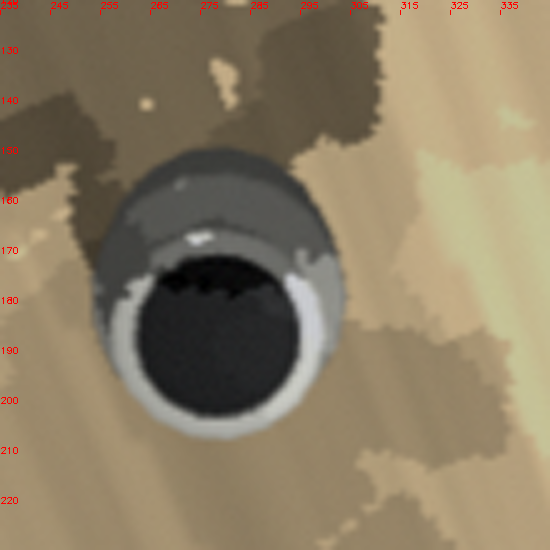

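```bash
python3 -c "
from h import *
f=viewer.grab_frame('wrist')
c=ray(f,278.7,187.2,.08);print(c)
go(c[0],c[1],.013,-21)
"
```

```text
[0.58818448 0.25446661 0.08      ]
t 29.5 pos [0.5841 0.2457 0.1787] yaw -21.69 q6 0.7 w 0.998 F [-0.8  0.6  0.6]
shift mm [  0.8 -10.7 165.7] twist [ 0.36  0.09 -0.69] after twist shift [  0.7  -9.6 165.7]
```

Request:
apply_moves(
  series=[
    {"translation": [0.0005,-0.0095,0.02],"twist": [0.3,0,0]},
    {"translation": [0,0,0.03],"twist": [0,0,0]},
    {"translation": [0,0,0.025],"twist": [0,0,0]},
    {"translation": [0,0,0],"twist": [0,0,0]},
    {"translation": [0,0,0],"twist": [0,0,0]},
  ],
)

```text
time_s: 29.92
tool_pos: [0.5868, 0.2584, 0.1067]
ee_rot: [-3.083, 0.583, -0.007]
ft_force: [-0.0, 0.2, 0.6]
gripper_width: 0.998
```

```bash
python3 -c "
from h import *
go(.588,.254,.013,-21)
"
```

```text
t 29.92 pos [0.5868 0.2584 0.1067] yaw -21.41 q6 0.71 w 0.998 F [-0.   0.2  0.6]
shift mm [ 2.4  4.1 93.7] twist [-0.27 -0.21 -0.41] after twist shift [ 2.7  3.7 93.7]
```

Request:
apply_moves(
  series=[
    {"translation": [0.002,0.0035,0.01],"twist": [-0.2,-0.2,0]},
    {"translation": [0,0,0.018],"twist": [0,0,0]},
    {"translation": [0,0,0.012],"twist": [0,0,0]},
    {"translation": [0,0,0],"twist": [0,0,0]},
  ],
)

```text
time_s: 30.25
tool_pos: [0.5894, 0.256, 0.071]
ee_rot: [-3.083, 0.579, -0.01]
ft_force: [0.2, -0.5, -0.1]
gripper_width: 0.999
```

```bash
python3 -c "
from h import *
go(.588,.254,.013,-21)
"
```

```text
t 30.25 pos [0.5894 0.256  0.071 ] yaw -21.26 q6 0.7 w 0.999 F [ 0.2 -0.5 -0.1]
shift mm [-0.9  2.7 58. ] twist [-0.31 -0.31 -0.26] after twist shift [-0.6  2.4 58. ]
```

Request:
apply_moves(
  series=[
    {"translation": [-0.001,0.002,0.015],"twist": [-0.2,-0.2,0]},
    {"translation": [0,0,0.015],"twist": [0,0,0]},
    {"translation": [0,0,0.012],"twist": [0,0,0]},
    {"translation": [0,0,0],"twist": [0,0,0]},
  ],
)

```text
time_s: 30.58
tool_pos: [0.5902, 0.2549, 0.0296]
ee_rot: [-3.084, 0.579, -0.01]
ft_force: [-0.6, -0.4, -0.9]
gripper_width: 1.002
```

```bash
python3 -c "
from h import *
go(.588,.254,.013,-21)
f=viewer.grab_frame('wrist');cv2.imwrite('pics/w25.png',f['img'])
"
```

```text
t 30.58 pos [0.5902 0.2549 0.0296] yaw -21.26 q6 0.7 w 1.002 F [-0.6 -0.4 -0.9]
shift mm [-1.8  1.7 16.6] twist [-0.27 -0.32 -0.26] after twist shift [-1.8  1.6 16.6]
```

View pics/w25.png

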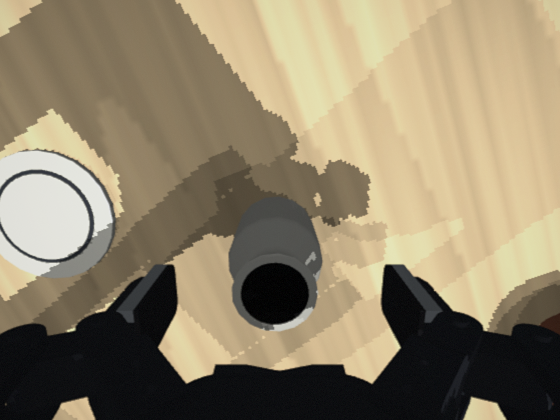

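Request:
apply_moves(
  series=[
    {"translation": [-0.002,0.0015,0.007],"twist": [-0.2,-0.3,0]},
    {"translation": [-0.0005,0,0.007],"twist": [0,0,0]},
    {"translation": [0,0,0.002],"twist": [0,0,0]},
    {"translation": [0,0,0],"twist": [0,0,0]},
  ],
)

```text
time_s: 30.97
tool_pos: [0.5893, 0.255, 0.0155]
ee_rot: [-3.085, 0.579, -0.005]
ft_force: [-0.7, -0.2, 0.3]
gripper_width: 1.0
```

```bash
python3 -c "
from h import *
go(.588,.254,.012,-21)
"
```

```text
t 30.97 pos [0.5893 0.255  0.0155] yaw -21.26 q6 0.7 w 1.0 F [-0.7 -0.2  0.3]
shift mm [-0.8  1.4  3.5] twist [-0.19 -0.17 -0.26] after twist shift [-0.8  1.4  3.5]
```

Request:
apply_moves(
  series=[
    {"translation": [-0.001,0.0015,0.003],"twist": [0,-0.1,0]},
    {"translation": [-0.0003,0,0.002],"twist": [0,0,0]},
    {"translation": [0,0,0],"twist": [0,0,0]},
  ],
)

```text
time_s: 31.22
tool_pos: [0.5879, 0.2542, 0.0108]
ee_rot: [-3.084, 0.579, -0.004]
ft_force: [-0.4, -0.1, -0.5]
gripper_width: 1.0
```

```bash
python3 -c "
from h import *
go(.588,.254,.012,-21)
"
```

```text
t 31.22 pos [0.5879 0.2542 0.0108] yaw -21.26 q6 0.7 w 1.0 F [-0.4 -0.1 -0.5]
shift mm [ 0.2  0.2 -1.2] twist [-0.24 -0.11 -0.26] after twist shift [ 0.2  0.2 -1.2]
```

Request:
apply_moves(
  series=[
    {"translation": [0,0,0],"twist": [0,0,0]},
    {"translation": [0,0,0],"twist": [0,0,0]},
    {"translation": [0,0,0],"twist": [0,0,0]},
    {"translation": [0,0,0],"twist": [0,0,0]},
    {"translation": [0,0,0],"twist": [0,0,0]},
  ],
  grip=1,
)

```text
time_s: 31.63
tool_pos: [0.5882, 0.2546, 0.0119]
ee_rot: [-3.083, 0.579, -0.005]
ft_force: [0.7, -0.1, -1.7]
gripper_width: 0.509
```

Request:
apply_moves(
  series=[
    {"translation": [0,0,0],"twist": [0,0,0]},
    {"translation": [0,0,0],"twist": [0,0,0]},
  ],
)

```text
time_s: 31.8
tool_pos: [0.5882, 0.2546, 0.0119]
ee_rot: [-3.083, 0.578, -0.005]
ft_force: [-1.1, -0.9, 0.4]
gripper_width: 0.512
```

```bash
python3 -c "
from h import *
go(.588,.254,.012,-21)
"
```

```text
t 31.8 pos [0.5882 0.2546 0.0119] yaw -21.25 q6 0.7 w 0.512 F [-1.1 -0.9  0.4]
shift mm [ 0.1  0.6 -0.1] twist [-0.29 -0.14 -0.25] after twist shift [ 0.1  0.6 -0.1]
```

Request:
apply_moves(
  series=[
    {"translation": [0,0,-0.01],"twist": [0,0,0]},
    {"translation": [0,0,-0.03],"twist": [0,0,0]},
    {"translation": [0,0,-0.035],"twist": [0,0,0]},
    {"translation": [0,0,-0.015],"twist": [0,0,0]},
    {"translation": [0,0,0],"twist": [0,0,0]},
  ],
)

```text
time_s: 32.22
tool_pos: [0.5835, 0.2526, 0.1017]
ee_rot: [3.087, -0.579, -0.01]
ft_force: [0.0, -0.1, -2.3]
gripper_width: 0.51
```

```bash
python3 -c "
from h import *
go(.464,.3124,.10,-21.2)
f=viewer.grab_frame('wrist');cv2.imwrite('pics/w26.png',f['img'])
"
```

```text
t 32.22 pos [0.5835 0.2526 0.1017] yaw -21.26 q6 0.7 w 0.51 F [ 0.  -0.1 -2.3]
shift mm [-133.   -12.4    2.4] twist [ 0.13  0.34 -0.06] after twist shift [-133.   -12.5    1.7]
```

View pics/w26.png

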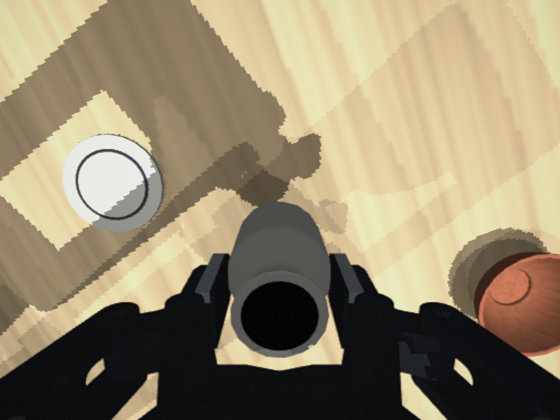

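Request:
apply_moves(
  series=[
    {"translation": [-0.022,-0.002,0],"twist": [0,0,0]},
    {"translation": [-0.034,-0.003,0],"twist": [0,0,0]},
    {"translation": [-0.034,-0.003,0],"twist": [0,0,0]},
    {"translation": [-0.022,-0.002,0],"twist": [0,0,0]},
    {"translation": [-0.01,-0.001,0],"twist": [0,0,0]},
  ],
)

```text
time_s: 32.68
tool_pos: [0.4696, 0.3048, 0.0945]
ee_rot: [3.08, -0.587, -0.016]
ft_force: [0.8, 1.2, -3.0]
gripper_width: 0.507
```

```bash
python3 -c "
from h import *
go(.464,.3124,.10,-21.2)
"
```

```text
t 32.68 pos [0.4696 0.3048 0.0945] yaw -21.59 q6 0.86 w 0.507 F [ 0.8  1.2 -3. ]
shift mm [-8.1 -5.  -5.5] twist [ 0.43  0.53 -0.39] after twist shift [-8.  -5.1 -5.5]
```

Request:
apply_moves(
  series=[
    {"translation": [-0.0075,-0.005,0],"twist": [0.5,0.5,0]},
    {"translation": [0,0,0.01],"twist": [0,0,0]},
    {"translation": [0,0,0.01],"twist": [0,0,0]},
    {"translation": [0,0,0],"twist": [0,0,0]},
    {"translation": [0,0,0],"twist": [0,0,0]},
  ],
)

```text
time_s: 33.1
tool_pos: [0.4615, 0.3119, 0.0681]
ee_rot: [3.085, -0.585, -0.004]
ft_force: [0.1, 0.3, -2.8]
gripper_width: 0.508
```

```bash
python3 -c "
from h import *
go(.464,.3124,.0169,-21.2)
f=viewer.grab_frame('wrist')
P=np.array([proj(f,(.464+.04*np.cos(a),.3124+.04*np.sin(a),.005)) for a in np.linspace(0,6.28,400)]);print(P.min(0),P.max(0))
crop(f,'w27.png',210,120,140,120,4)
"
```

```text
t 33.1 pos [0.4615 0.3119 0.0681] yaw -21.46 q6 0.88 w 0.508 F [ 0.1  0.3 -2.8]
shift mm [ 2.2 -1.5 51.2] twist [ 0.14  0.14 -0.26] after twist shift [ 2.1 -1.3 51.2]
[225.31424237 153.64017173] [337.52002035 261.75149323]
```

View pics/w27.png

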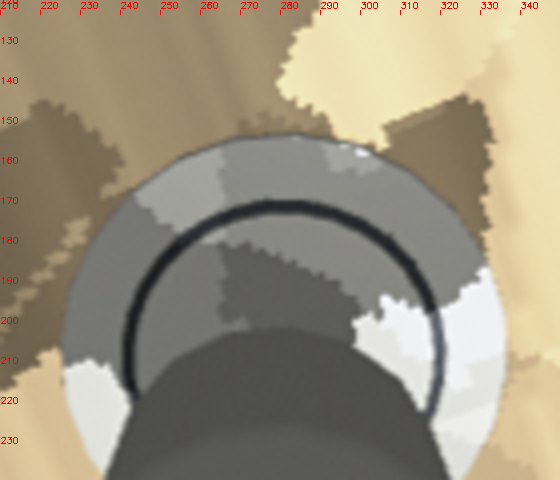

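Request:
apply_moves(
  series=[
    {"translation": [0.002,-0.0015,0.012],"twist": [0.3,0.2,0]},
    {"translation": [0,0,0.01],"twist": [0,0,0]},
    {"translation": [0,0,0],"twist": [0,0,0]},
    {"translation": [0,0,0],"twist": [0,0,0]},
  ],
)

```text
time_s: 33.48
tool_pos: [0.4665, 0.311, 0.0453]
ee_rot: [-3.083, 0.59, -0.003]
ft_force: [0.1, -0.3, -3.2]
gripper_width: 0.504
```

```bash
python3 -c "
from h import *
go(.464,.3124,.0169,-21.2)
"
```

```text
t 33.48 pos [0.4665 0.311  0.0453] yaw -21.66 q6 0.87 w 0.504 F [ 0.1 -0.3 -3.2]
shift mm [-2.9 -0.3 28.4] twist [-0.14 -0.09 -0.46] after twist shift [-2.8 -0.4 28.4]
```

Request:
apply_moves(
  series=[
    {"translation": [-0.003,-0.0005,0.008],"twist": [0,0,0]},
    {"translation": [0,0,0.008],"twist": [0,0,0]},
    {"translation": [0,0,0],"twist": [0,0,0]},
    {"translation": [0,0,0],"twist": [0,0,0]},
  ],
)

```text
time_s: 33.82
tool_pos: [0.4646, 0.3128, 0.0288]
ee_rot: [-3.083, 0.591, -0.004]
ft_force: [-0.8, 0.3, -3.0]
gripper_width: 0.512
```

```bash
python3 -c "
from h import *
go(.464,.3124,.0169,-21.2)
"
```

```text
t 33.82 pos [0.4646 0.3128 0.0288] yaw -21.71 q6 0.88 w 0.512 F [-0.8  0.3 -3. ]
shift mm [-0.5  0.6 11.9] twist [-0.19 -0.13 -0.51] after twist shift [-0.5  0.6 11.9]
```

Request:
apply_moves(
  series=[
    {"translation": [-0.0005,0.0005,0.005],"twist": [0,0,0]},
    {"translation": [0,0,0.004],"twist": [0,0,0]},
    {"translation": [0,0,0],"twist": [0,0,0]},
    {"translation": [0,0,0],"twist": [0,0,0]},
  ],
)

```text
time_s: 34.15
tool_pos: [0.464, 0.3128, 0.0193]
ee_rot: [-3.082, 0.59, -0.005]
ft_force: [1.1, 1.6, -2.9]
gripper_width: 0.511
```

```bash
python3 -c "
from h import *
go(.464,.3124,.0169,-21.2)
"
```

```text
t 34.15 pos [0.464  0.3128 0.0193] yaw -21.68 q6 0.88 w 0.511 F [ 1.1  1.6 -2.9]
shift mm [0.1 0.4 2.4] twist [-0.21 -0.15 -0.48] after twist shift [0.1 0.4 2.4]
```

Request:
apply_moves(
  series=[
    {"translation": [0,0.0003,0.0015],"twist": [0,0,0]},
    {"translation": [0,0,0],"twist": [0,0,0]},
    {"translation": [0,0,0],"twist": [0,0,0]},
  ],
)

```text
time_s: 34.4
tool_pos: [0.4641, 0.3126, 0.0179]
ee_rot: [-3.082, 0.59, -0.006]
ft_force: [-0.3, -0.2, -2.5]
gripper_width: 0.507
```

Request:
apply_moves(
  series=[
    {"translation": [-0.0002,0,0.0012],"twist": [0,0,0]},
    {"translation": [0,0,0],"twist": [0,0,0]},
    {"translation": [0,0,0],"twist": [0,0,0]},
  ],
)

```text
time_s: 34.65
tool_pos: [0.4644, 0.3129, 0.0172]
ee_rot: [-3.082, 0.59, -0.007]
ft_force: [0.7, 0.1, -3.5]
gripper_width: 0.507
```

Request:
apply_moves(
  series=[
    {"translation": [-0.0003,0,0.001],"twist": [0,0,0]},
    {"translation": [0,0,0],"twist": [0,0,0]},
    {"translation": [0,0,0],"twist": [0,0,0]},
  ],
)

```text
time_s: 34.9
tool_pos: [0.4648, 0.3134, 0.0171]
ee_rot: [-3.081, 0.59, -0.009]
ft_force: [0.8, -0.6, -3.5]
gripper_width: 0.507
```

Request:
apply_moves(
  series=[
    {"translation": [-0.0006,0.0006,0.0013],"twist": [0,0,0]},
    {"translation": [0,0,0.0005],"twist": [0,0,0]},
  ],
)

```text
time_s: 35.07
tool_pos: [0.4651, 0.3138, 0.0169]
ee_rot: [-3.079, 0.59, -0.012]
ft_force: [-3.5, -0.9, 3.1]
gripper_width: 0.509
```

Request:
apply_moves(
  series=[
    {"translation": [0,0,0],"twist": [0,0,0]},
    {"translation": [0,0,0],"twist": [0,0,0]},
    {"translation": [0,0,0],"twist": [0,0,0]},
    {"translation": [0,0,0],"twist": [0,0,0]},
  ],
  grip=0.1,
)

```text
time_s: 35.4
tool_pos: [0.466, 0.3143, 0.0176]
ee_rot: [-3.077, 0.589, -0.014]
ft_force: [0.1, 0.4, 0.2]
gripper_width: 0.901
```

Request:
apply_moves(
  series=[
    {"translation": [0,0,-0.02],"twist": [0,0,0]},
    {"translation": [0,0,-0.03],"twist": [0,0,0]},
    {"translation": [0,0,-0.04],"twist": [0,0,0]},
    {"translation": [0,0,-0.04],"twist": [0,0,0]},
    {"translation": [0,0,-0.035],"twist": [0,0,0]},
  ],
)

```text
time_s: 35.82
tool_pos: [0.457, 0.3091, 0.1757]
ee_rot: [3.079, -0.59, -0.013]
ft_force: [0.3, 0.3, 1.1]
gripper_width: 0.901
```

Request:
apply_moves(
  series=[
    {"translation": [-0.04,0,0],"twist": [0,0,0]},
    {"translation": [0,0,0],"twist": [0,0,0]},
    {"translation": [0,0,0],"twist": [0,0,0]},
  ],
)

```text
time_s: 36.07
tool_pos: [0.4244, 0.3271, 0.1882]
ee_rot: [-3.079, 0.593, -0.008]
ft_force: [0.2, 0.8, 0.0]
gripper_width: 0.902
```

```bash
python3 -c "
from h import *
f=viewer.grab_frame('wrist')
go(.464,.3124,.2)
print(proj(f,(.464,.3124,.085)))
crop(f,'w28.png',260,110,130,115,5)
f=viewer.grab_frame('scene');cv2.imwrite('pics/s28.png',f['img'])
f=viewer.grab_frame('top');cv2.imwrite('pics/t28.png',f['img'][130:300,150:440].repeat(2,0).repeat(2,1))
"
```

```text
t 36.12 pos [0.4237 0.3271 0.1874] yaw -21.79 q6 0.94 w 0.901 F [-0.6  0.8  1.1]
shift mm [ 42.9  -1.4 -12.5] twist [-0.34 -0.14  0.  ] after twist shift [ 42.9  -1.3 -12.6]
(np.float64(328.7917943293449), np.float64(198.43752429617376))
```

View pics/w28.png

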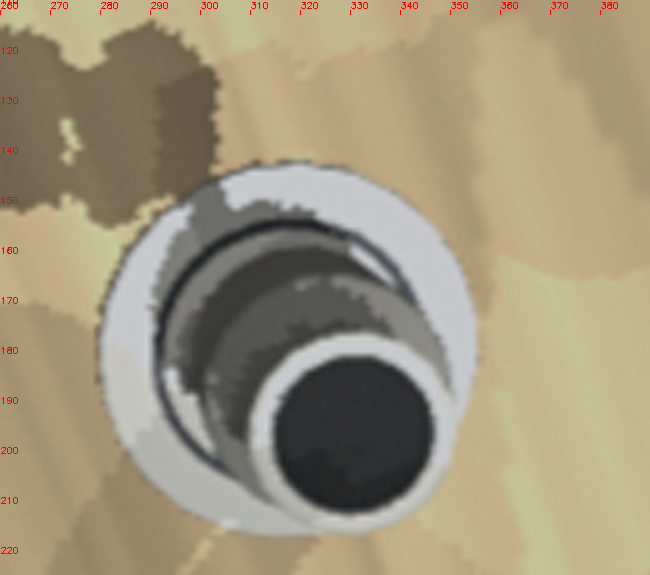

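View pics/s28.png

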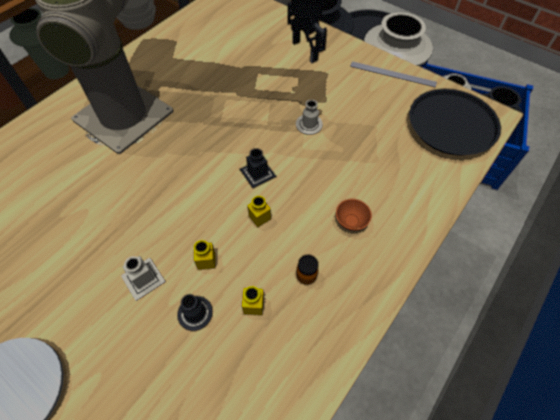

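View pics/t28.png

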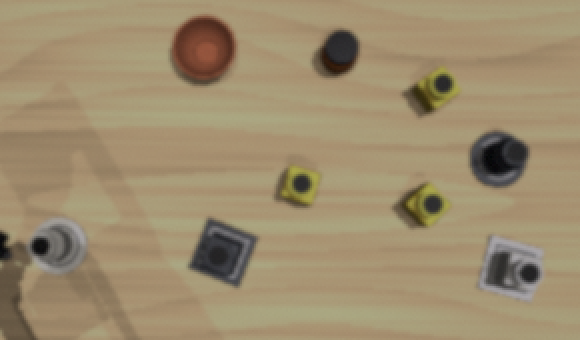

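```bash
python3 -c "
from station import job_done
print(job_done())"
```

```text
the job is handed in; nothing more can be done
None
```

All four bud vases are standing upright on the tiles that match them in colour and shape, and I handed the job in at about 36 s of the 112 s allowed.

**Centring:** In the last wrist pictures each vase was about 1.3 to 2.5 mm from its tile's centre. Both square vases were within about 0.5° of square to their tiles.

| Vase | Off centre |
|---|---|
| White square | about 1.3 mm |
| Charcoal square | about 1.5 mm |
| Charcoal round | about 2 mm |
| White round | about 2 to 2.5 mm |

**Other objects:** The final scene and top views show the bowl, the jar and the three yellow decoys still standing where they were. I compared these by eye and did not measure them. The gripper was open and clear of everything.

**What went wrong or disagreed:**
- **First grip:** My first grip on the charcoal round vase closed too high, on its shoulder (35 mm opening instead of about 46 mm). It pulled at the vase with about 8 N, so I opened, checked it was still upright and gripped it again lower.
- **Cameras:** The top and wrist cameras disagreed by about 2 mm, so I used the wrist camera for placing.
- **Drift:** The arm drifted about 1 mm sideways as each vase was set down, which accounts for most of the remaining error.

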